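# Sort paired sample vials and load the reader

## Task

Draw the reader's carriage fully out, then sort all the sample vials that lie on the bench, most of them in parallel pairs: those with a round tag pass and go into the carriage's nests, those with a bar-shaped tag are rejects and go into the outlined places on the reject mat, each pair in one place. Take both vials of a pair together in one grasp and set them down together, flat and tag up, never carrying one away from its mate (if one gets knocked aside, put it back beside its mate first); a vial that has no mate goes into a nest or place by the same rule. When all the passed vials are in, push the carriage fully home, and leave the spectacles, slide box and petri dish where they are.

Things in the scene. Friction and masses are not known exactly. Their poses are not given: they have to be found in the camera images.
- carriage (a joint): how far the carriage of the white and teal reader (fixed on the bench, robot's left) is drawn out, m: 0 = home against its stop, 0.14 = fully out. Slides along the reader's x axis, outwards to the robot, about 2 N friction, stays where left. Home, its nests are under the hood (clear roof, top 97 mm above the bench); fully out, they are clear, the nests' middle 85 mm before the hood.
- carriage_handle (a point): top centre of the carriage's black upright handle, 24 mm along x by 14 mm along y, 40 mm tall, top 54 mm above the bench: pinch it across its 14 mm from above. It stands 120 mm in front (-x) of the nests' middle and 65 mm before the hood when home. The point's x axis points into the reader, along the slide.
- carriage_nest0 (a point): centre of the floor of the right-hand nest of the three on the carriage (pass nests). Each nest is a pocket 60 mm along the point's x by 70 mm along its y, walls 5 mm high and 6 mm thick; nests are 76 mm apart along y; floor 14 mm above the bench. A pair lies in it with the vials' length along the point's y.
- carriage_nest1 (a point): centre of the floor of the middle nest of the three on the carriage (pass nests). Each nest is a pocket 60 mm along the point's x by 70 mm along its y, walls 5 mm high and 6 mm thick; nests are 76 mm apart along y; floor 14 mm above the bench. A pair lies in it with the vials' length along the point's y.
- carriage_nest2 (a point): centre of the floor of the left-hand nest of the three on the carriage (pass nests). Each nest is a pocket 60 mm along the point's x by 70 mm along its y, walls 5 mm high and 6 mm thick; nests are 76 mm apart along y; floor 14 mm above the bench. A pair lies in it with the vials' length along the point's y.
- reject_nest0 (a point): centre of one of the three outlined places (reject nests) printed in a row (86 mm apart along y) on a paper-thin white mat stuck to the bench, 100 x 270 mm, on the robot's right: a black-lined rectangle, inside 64 mm along the point's x by 76 mm along its y, no walls, at bench height. A pair lies in it with its length along the point's y.
- reject_nest1 (a point): centre of one of the three outlined places (reject nests) printed in a row (86 mm apart along y) on a paper-thin white mat stuck to the bench, 100 x 270 mm, on the robot's right: a black-lined rectangle, inside 64 mm along the point's x by 76 mm along its y, no walls, at bench height. A pair lies in it with its length along the point's y.
- reject_nest2 (a point): centre of one of the three outlined places (reject nests) printed in a row (86 mm apart along y) on a paper-thin white mat stuck to the bench, 100 x 270 mm, on the robot's right: a black-lined rectangle, inside 64 mm along the point's x by 76 mm along its y, no walls, at bench height. A pair lies in it with its length along the point's y.
- pass1a: flat-sided amber vial lying flat, 60 mm long (x, white cap at +x), 24 wide (y), 18 high, 35 g; body 48 mm long, cap 16 mm round; origin: centre of its underside, z up. Round tag (green, 17 mm disc) on its white label, on top: pass. Starts parallel to its mate pass1b, side by side along y, 2 mm apart (pair 50 x 60 mm). None if absent: its mate is then a single vial.
- pass1b: flat-sided amber vial lying flat, 60 mm long (x, white cap at +x), 24 wide (y), 18 high, 35 g; body 48 mm long, cap 16 mm round; origin: centre of its underside, z up. Round tag (green, 17 mm disc) on its white label, on top: pass. Starts parallel to its mate pass1a, side by side along y, 2 mm apart (pair 50 x 60 mm). Single if its mate is absent.
- pass2a: flat-sided amber vial lying flat, 60 mm long (x, white cap at +x), 24 wide (y), 18 high, 35 g; body 48 mm long, cap 16 mm round; origin: centre of its underside, z up. Round tag (green, 17 mm disc) on its white label, on top: pass. Starts parallel to its mate pass2b, side by side along y, 2 mm apart (pair 50 x 60 mm). None if absent: its mate is then a single vial.
- pass2b: flat-sided amber vial lying flat, 60 mm long (x, white cap at +x), 24 wide (y), 18 high, 35 g; body 48 mm long, cap 16 mm round; origin: centre of its underside, z up. Round tag (green, 17 mm disc) on its white label, on top: pass. Starts parallel to its mate pass2a, side by side along y, 2 mm apart (pair 50 x 60 mm). Single if its mate is absent.
- pass3a: flat-sided amber vial lying flat, 60 mm long (x, white cap at +x), 24 wide (y), 18 high, 35 g; body 48 mm long, cap 16 mm round; origin: centre of its underside, z up. Round tag (green, 17 mm disc) on its white label, on top: pass. Starts parallel to its mate pass3b, side by side along y, 2 mm apart (pair 50 x 60 mm). None if absent: its mate is then a single vial.
- pass3b: flat-sided amber vial lying flat, 60 mm long (x, white cap at +x), 24 wide (y), 18 high, 35 g; body 48 mm long, cap 16 mm round; origin: centre of its underside, z up. Round tag (green, 17 mm disc) on its white label, on top: pass. Starts parallel to its mate pass3a, side by side along y, 2 mm apart (pair 50 x 60 mm). Single if its mate is absent.
- rej1a: flat-sided amber vial lying flat, 60 mm long (x, white cap at +x), 24 wide (y), 18 high, 35 g; body 48 mm long, cap 16 mm round; origin: centre of its underside, z up. Bar-shaped tag (red, 36 x 6 mm) on its white label, on top: reject. Starts parallel to its mate rej1b, side by side along y, 2 mm apart (pair 50 x 60 mm). None if absent: its mate is then a single vial.
- rej1b: flat-sided amber vial lying flat, 60 mm long (x, white cap at +x), 24 wide (y), 18 high, 35 g; body 48 mm long, cap 16 mm round; origin: centre of its underside, z up. Bar-shaped tag (red, 36 x 6 mm) on its white label, on top: reject. Starts parallel to its mate rej1a, side by side along y, 2 mm apart (pair 50 x 60 mm). Single if its mate is absent.
- rej2a: flat-sided amber vial lying flat, 60 mm long (x, white cap at +x), 24 wide (y), 18 high, 35 g; body 48 mm long, cap 16 mm round; origin: centre of its underside, z up. Bar-shaped tag (red, 36 x 6 mm) on its white label, on top: reject. Starts parallel to its mate rej2b, side by side along y, 2 mm apart (pair 50 x 60 mm). None if absent: its mate is then a single vial.
- rej2b: flat-sided amber vial lying flat, 60 mm long (x, white cap at +x), 24 wide (y), 18 high, 35 g; body 48 mm long, cap 16 mm round; origin: centre of its underside, z up. Bar-shaped tag (red, 36 x 6 mm) on its white label, on top: reject. Starts parallel to its mate rej2a, side by side along y, 2 mm apart (pair 50 x 60 mm). Single if its mate is absent.
- rej3a: flat-sided amber vial lying flat, 60 mm long (x, white cap at +x), 24 wide (y), 18 high, 35 g; body 48 mm long, cap 16 mm round; origin: centre of its underside, z up. Bar-shaped tag (red, 36 x 6 mm) on its white label, on top: reject. Starts parallel to its mate rej3b, side by side along y, 2 mm apart (pair 50 x 60 mm). None if absent: its mate is then a single vial.
- rej3b: flat-sided amber vial lying flat, 60 mm long (x, white cap at +x), 24 wide (y), 18 high, 35 g; body 48 mm long, cap 16 mm round; origin: centre of its underside, z up. Bar-shaped tag (red, 36 x 6 mm) on its white label, on top: reject. Starts parallel to its mate rej3a, side by side along y, 2 mm apart (pair 50 x 60 mm). Single if its mate is absent.
- glasses: bystander: someone's spectacles, 130 x 116 mm, 40 mm high
- slide_box: bystander: slide box, 89 x 104 mm, 34 mm high
- petri_dish: bystander: closed petri dish, 94 mm across, 16 mm high
Things that resemble listed ones, but are neither listed nor needed, are in the scene too. Leave any black or purple look-alike of the rej3b alone.

How it is judged:
On the way, in this order (a step that is already met when the one before it is completed fails the run):
1. the carriage is drawn fully out (value of joint carriage above 0.13 m), for 0.2 s.
2. a pair is lifted clear, both vials in the fingers at once (((height (world z) of each of pass1a, pass1b above 0.03 m and contact force between the fingers and pass1a above 0.3 N and contact force between the fingers and pass1b above 0.3 N) or (height (world z) of each of pass2a, pass2b above 0.03 m and contact force between the fingers and pass2a above 0.3 N and contact force between the fingers and pass2b above 0.3 N) or (height (world z) of each of pass3a, pass3b above 0.03 m and contact force between the fingers and pass3a above 0.3 N and contact force between the fingers and pass3b above 0.3 N) or (height (world z) of each of rej1a, rej1b above 0.03 m and contact force between the fingers and rej1a above 0.3 N and contact force between the fingers and rej1b above 0.3 N) or (height (world z) of each of rej2a, rej2b above 0.03 m and contact force between the fingers and rej2a above 0.3 N and contact force between the fingers and rej2b above 0.3 N) or (height (world z) of each of rej3a, rej3b above 0.03 m and contact force between the fingers and rej3a above 0.3 N and contact force between the fingers and rej3b above 0.3 N))), for 0.2 s.
3. every passed vial lies, pairs together, in a nest of the drawn-out carriage (value of joint carriage above 0.11 m and horizontal distance between pass1a and pass1b below 0.036 m and x of pass1a in the frame of carriage_nest1 between -0.021 and 0.021 m and y of pass1a in the frame of carriage_nest1 between -0.084 and 0.084 m and z of pass1a in the frame of carriage_nest1 between -0.004 and 0.004 m and angle between each of pass1a, pass1b, pass2a, pass2b, pass3a, pass3b's own z axis and vertical below 0.1 rad and linear speed of each of pass1a, pass1b, pass2a, pass2b, pass3a, pass3b below 0.02 m/s and x of pass1b in the frame of carriage_nest1 between -0.021 and 0.021 m and y of pass1b in the frame of carriage_nest1 between -0.084 and 0.084 m and z of pass1b in the frame of carriage_nest1 between -0.004 and 0.004 m and horizontal distance between pass2a and pass2b below 0.036 m and x of pass2a in the frame of carriage_nest1 between -0.021 and 0.021 m and y of pass2a in the frame of carriage_nest1 between -0.084 and 0.084 m and z of pass2a in the frame of carriage_nest1 between -0.004 and 0.004 m and x of pass2b in the frame of carriage_nest1 between -0.021 and 0.021 m and y of pass2b in the frame of carriage_nest1 between -0.084 and 0.084 m and z of pass2b in the frame of carriage_nest1 between -0.004 and 0.004 m and horizontal distance between pass3a and pass3b below 0.036 m and x of pass3a in the frame of carriage_nest1 between -0.021 and 0.021 m and y of pass3a in the frame of carriage_nest1 between -0.084 and 0.084 m and z of pass3a in the frame of carriage_nest1 between -0.004 and 0.004 m and x of pass3b in the frame of carriage_nest1 between -0.021 and 0.021 m and y of pass3b in the frame of carriage_nest1 between -0.084 and 0.084 m and z of pass3b in the frame of carriage_nest1 between -0.004 and 0.004 m), for 0.2 s.
At the end, for the whole second after the job is handed in: The carriage is home (within 8 mm); round-tagged vials lie flat, tag up (0.1 rad), on the floor of carriage nests, bar-tagged ones inside outlined places of the mat (centres within 22 mm in x, 12 mm in y), mates in the same one (within 36 mm), all at rest (value of joint carriage below 0.008 m and horizontal distance between pass1a and pass1b below 0.036 m and x of pass1a in the frame of carriage_nest1 between -0.021 and 0.021 m and y of pass1a in the frame of carriage_nest1 between -0.084 and 0.084 m and z of pass1a in the frame of carriage_nest1 between -0.004 and 0.004 m and angle between each of pass1a, pass1b, pass2a, pass2b, pass3a, pass3b, rej1a, rej1b, rej2a, rej2b, rej3a, rej3b's own z axis and vertical below 0.1 rad and linear speed of each of pass1a, pass1b, pass2a, pass2b, pass3a, pass3b, rej1a, rej1b, rej2a, rej2b, rej3a, rej3b below 0.02 m/s and x of pass1b in the frame of carriage_nest1 between -0.021 and 0.021 m and y of pass1b in the frame of carriage_nest1 between -0.084 and 0.084 m and z of pass1b in the frame of carriage_nest1 between -0.004 and 0.004 m and horizontal distance between pass2a and pass2b below 0.036 m and x of pass2a in the frame of carriage_nest1 between -0.021 and 0.021 m and y of pass2a in the frame of carriage_nest1 between -0.084 and 0.084 m and z of pass2a in the frame of carriage_nest1 between -0.004 and 0.004 m and x of pass2b in the frame of carriage_nest1 between -0.021 and 0.021 m and y of pass2b in the frame of carriage_nest1 between -0.084 and 0.084 m and z of pass2b in the frame of carriage_nest1 between -0.004 and 0.004 m and horizontal distance between pass3a and pass3b below 0.036 m and x of pass3a in the frame of carriage_nest1 between -0.021 and 0.021 m and y of pass3a in the frame of carriage_nest1 between -0.084 and 0.084 m and z of pass3a in the frame of carriage_nest1 between -0.004 and 0.004 m and x of pass3b in the frame of carriage_nest1 between -0.021 and 0.021 m and y of pass3b in the frame of carriage_nest1 between -0.084 and 0.084 m and z of pass3b in the frame of carriage_nest1 between -0.004 and 0.004 m and horizontal distance between rej1a and rej1b below 0.036 m and height (world z) of each of rej1a, rej1b, rej2a, rej2b, rej3a, rej3b below 0.004 m and ((x of rej1a in the frame of reject_nest0 between -0.022 and 0.022 m and y of rej1a in the frame of reject_nest0 between -0.012 and 0.012 m and x of rej1b in the frame of reject_nest0 between -0.022 and 0.022 m and y of rej1b in the frame of reject_nest0 between -0.012 and 0.012 m) or (x of rej1a in the frame of reject_nest1 between -0.022 and 0.022 m and y of rej1a in the frame of reject_nest1 between -0.012 and 0.012 m and x of rej1b in the frame of reject_nest1 between -0.022 and 0.022 m and y of rej1b in the frame of reject_nest1 between -0.012 and 0.012 m) or (x of rej1a in the frame of reject_nest2 between -0.022 and 0.022 m and y of rej1a in the frame of reject_nest2 between -0.012 and 0.012 m and x of rej1b in the frame of reject_nest2 between -0.022 and 0.022 m and y of rej1b in the frame of reject_nest2 between -0.012 and 0.012 m)) and horizontal distance between rej2a and rej2b below 0.036 m and ((x of rej2a in the frame of reject_nest0 between -0.022 and 0.022 m and y of rej2a in the frame of reject_nest0 between -0.012 and 0.012 m and x of rej2b in the frame of reject_nest0 between -0.022 and 0.022 m and y of rej2b in the frame of reject_nest0 between -0.012 and 0.012 m) or (x of rej2a in the frame of reject_nest1 between -0.022 and 0.022 m and y of rej2a in the frame of reject_nest1 between -0.012 and 0.012 m and x of rej2b in the frame of reject_nest1 between -0.022 and 0.022 m and y of rej2b in the frame of reject_nest1 between -0.012 and 0.012 m) or (x of rej2a in the frame of reject_nest2 between -0.022 and 0.022 m and y of rej2a in the frame of reject_nest2 between -0.012 and 0.012 m and x of rej2b in the frame of reject_nest2 between -0.022 and 0.022 m and y of rej2b in the frame of reject_nest2 between -0.012 and 0.012 m)) and horizontal distance between rej3a and rej3b below 0.036 m and ((x of rej3a in the frame of reject_nest0 between -0.022 and 0.022 m and y of rej3a in the frame of reject_nest0 between -0.012 and 0.012 m and x of rej3b in the frame of reject_nest0 between -0.022 and 0.022 m and y of rej3b in the frame of reject_nest0 between -0.012 and 0.012 m) or (x of rej3a in the frame of reject_nest1 between -0.022 and 0.022 m and y of rej3a in the frame of reject_nest1 between -0.012 and 0.012 m and x of rej3b in the frame of reject_nest1 between -0.022 and 0.022 m and y of rej3b in the frame of reject_nest1 between -0.012 and 0.012 m) or (x of rej3a in the frame of reject_nest2 between -0.022 and 0.022 m and y of rej3a in the frame of reject_nest2 between -0.012 and 0.012 m and x of rej3b in the frame of reject_nest2 between -0.022 and 0.022 m and y of rej3b in the frame of reject_nest2 between -0.012 and 0.012 m))); the robot touches nothing.
It fails at once if one vial of a pair is carried away from its mate (more than 130 mm apart) (horizontal distance between pass1a and pass1b above 0.13 m or horizontal distance between pass2a and pass2b above 0.13 m or horizontal distance between pass3a and pass3b above 0.13 m or horizontal distance between rej1a and rej1b above 0.13 m or horizontal distance between rej2a and rej2b above 0.13 m or horizontal distance between rej3a and rej3b above 0.13 m).
It fails at once if the spectacles, slide box or petri dish are disturbed (moved over 20 mm) (distance of any of glasses, slide_box, petri_dish from where it was at the start of the episode above 0.02 m).
Of pass1a, pass2a, pass3a, rej1a, rej2a, rej3a only 4 to 6 are there at a start; the rules pass over those that are not, and their reading is None.
At some moment in a run one of rej1a, rej1b, rej2a, rej2b, rej3a, rej3b may be knocked a few centimetres aside while the robot is not near it.
It also fails if it takes over 210 s, if anything falls off the work surface, if the arm or the gripper's body presses on something with over 40 N, if the wrist force passes 120 N, or if a joint passes its speed limit or range.

## Robot

A 7-joint arm with a two-finger parallel gripper is mounted at the origin on the work surface. World frame = base frame: x ahead of the robot, y to its left, z up, the work surface at z = 0. Lengths are in m, angles in rad, forces in N, time in s.
With the tool pointing down it reaches from about 0.4 to 0.85 m from the base axis. Payload 10.4 kg.
Tool frame: the origin (TCP) lies midway between the tips of the shut fingers; the grasp point (between the pads) lies 19 mm behind it; z points along the fingers, y is the line along which they close (so a half turn about z gives the same grasp; the last joint's range is limited). The gripper opens to 87 mm and grips with 3 to 60 N. Pads are 19 mm wide; open, the fingers measure 117 mm over their backs; the gripper's body (75 mm by 190 mm) begins 51 mm behind the grasp point.
Start: joints at [1.139, 0.332, -0.065, 1.46, 0.022, 1.35, -0.088], TCP at [0.248, -0.574, 0.223] pointing down, gripper open.
Joint ranges: [-2.6, 2.6], [-0.5, 2.12], [-1.47, 1.34], [0.16, 2.42], [-1.27, 4.41], [0.06, 2.06], [-2.6, 2.6]. Speed limits (rad/s): [2.22, 2.22, 2.79, 2.79, 3.14, 3.14, 3.14].

## Interface

Orientations are given as a unit quaternion [x, y, z, w].
In Python, from bench import r gives the robot as it stands.
- The arm moves only by the tool arm_command, never from a script. Its arguments are lists of equal length, an entry for each row: "xyz": the shift along the world's x, y, z in m, a list of three; "rot": the turn, a rotation vector about the world's x, y, z in rad, a list of three. In form: {"xyz": [[tx, ty, tz], ...], "rot": [[ax, ay, az], ...]}. A call has 1 to 20 rows; each row is the pose to reach, as a shift and turn from the pose commanded when the call began; what a row does not reach only later rows make up. A row lasts 1/12 s, in which the tool goes at most 41.7 mm and 7.16 degrees, less where a joint would pass 70% of its speed; a pose out of reach is approached as far as the arm can. A call with a gripper value outside its range is refused whole. "grip" is the opening, from 0 (shut) to 1 (fully open), set as the call begins (left out, the last holds). The fingers move at their own pace and stop on an object; "squeeze" is the grip in N (left out, the last holds). Time passes only in rows, so rows that repeat a pose let the fingers close. It gives the time, the measured TCP pose, the force, the opening and the grip force at its end, in the units of the state.
- r.read_state(): the state, without advancing time (a new reading comes with each control period).
- r.camera(name): name is "side" or "top" or "wrist"; returns the picture (384x512x3 uint8, red, green, blue); there is no depth.
- r.camera_model(name): a dict with "fx", "fy", "cx", "cy" (pixels), "k1" (the pictures are not rectified: a ray, as slopes to the right and down, at radius r is drawn at 1 + k1 r^2 times it, then the intrinsics apply), "T" (4x4, takes a point from camera to world coordinates). Camera axes: x right, y up, looking along -z (the intrinsics and any distortion apply to the point x, -y, -z); pixel columns grow to the right and rows downward; lengths in m; the calibration is good to about 2 mm. A picture is of the moment at which its call begins: read the wrist's pose just before it. camera_model takes no time and is no camera call; for the wrist camera it gives the pose at the moment of the call.
- r.close_job(): hands the job in; it is judged then, once.
Trained networks look in the newest picture that a camera, given by its name, has taken for a name from the list of things; names that differ only in an ending like _2 or _b are one class to them, and where a whole thing is asked for, a point or a joint stands for the part that bears it (a point fixed in the world has none). Each returns a list of dicts, best first, with "conf" (0 to 1); they miss things now and then, are a little off and sometimes report something else, mostly with a low value. They report only what shows in the picture. A call takes as long as a camera call. They do not tell look-alikes from the thing itself.
- r.look_for(label, camera): "at" ([x, y, z] in m, in the coordinates of the camera as it stood for that picture, good to about 4 mm: the middle of the surface that is visible of it).
- r.spot_point(label, camera): "at" ([x, y, z] in m, in the coordinates of the camera as it stood for that picture, good to about 4 mm: a listed point, or the origin of a listed thing).
The state is a dict: "time": time; "joint_positions": joint angles; "joint_vel": joint speeds; "joint_torque": joint torques, N m; "ee_pos": TCP position; "eef_rot": TCP orientation; "ft_force": force on the tool from outside, world axes, zero at the start; "torque": the same for the moment, N m; "width": finger opening in m; "grip_force": force on a finger pad.
Only numpy, scipy, OpenCV 4.12 (cv2) and the standard library are available. Lean on these libraries where they do the work, as an engineer would, in place of code of your own. Each camera call takes 0.05 s, during which the arm holds its last target. There are 200 camera calls.

## Working session

There is one attempt and no reset: what is moved stays moved. The work goes in short steps, Python scripts to look and compute and a tool call to move; the robot and the scene stay as the last step left them, time stands still between calls to the robot, and variables do not carry over. Pictures are saved under pics/ and viewed, at most 14 in all, crops included, and the job is handed in when it is done.

Besides the shell and the picture viewer there is one more tool, called after "Call:" as name(argument=value, ...) on one line, values as JSON. arm_command: Moves the arm, as the interface text tells. Its arguments: {"type":"object","properties":{"xyz":{"type":"array"},"rot":{"type":"array"},"grip":{"type":"number"},"squeeze":{"type":"number"}},"required":["xyz","rot"]}

```bash
ls; mkdir -p pics; python3 - <<'E'
from bench import r
import cv2,numpy as np
s=r.read_state();print(s['time'],s['ee_pos'],s['eef_rot'],s['width'])
for c in ['top','side']:
    im=r.camera(c);cv2.imwrite(f'pics/{c}0.png',cv2.resize(im[:,:,::-1],(800,600),interpolation=cv2.INTER_CUBIC))
    m=r.camera_model(c);print(c,{k:np.round(v,3).tolist() for k,v in m.items()})
E
```

```text
pics
0.0 [ 0.24827253 -0.57314206  0.22175011] [ 9.79185957e-01  2.02963916e-01 -1.85115723e-04 -6.90297520e-04] 0.08687788885476744
top {'fx': 479.035, 'fy': 479.035, 'cx': 255.459, 'cy': 191.291, 'k1': -0.129, 'T': [[0.024, 0.981, -0.192, 0.231], [-0.999, 0.028, 0.016, 0.002], [0.021, 0.191, 0.981, 1.613], [0.0, 0.0, 0.0, 1.0]]}
side {'fx': 364.522, 'fy': 364.522, 'cx': 263.78, 'cy': 186.692, 'k1': -0.025, 'T': [[0.957, 0.198, -0.213, 0.311], [-0.291, 0.667, -0.686, -0.683], [0.006, 0.718, 0.696, 0.758], [0.0, 0.0, 0.0, 1.0]]}
```

View pics/top0.png

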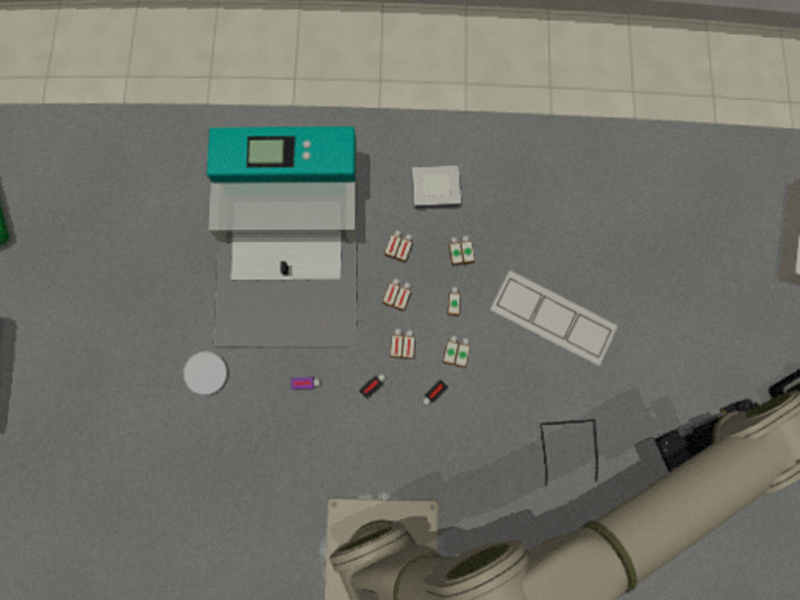

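View pics/side0.png

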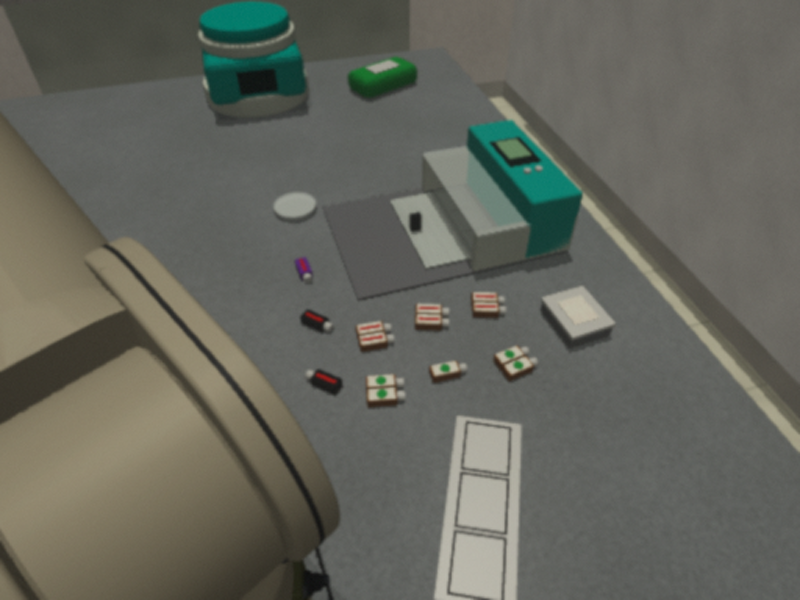

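Red-bar pairs (rejects) are at (399,246), (397,294) and (402,344). Green-disc pairs (passes) are at (461,251) and (456,351), with a single green at (454,301). The purple (304,383) and black (373,385), (436,391) vials are look-alikes to leave alone. The handle is at (284,267), the mat at (554,317), the dish at (205,373), the slide box at (437,186) and the spectacles at (569,450).

```bash
cat > h.py <<'E'
from bench import r
import cv2,numpy as np
from scipy.spatial.transform import Rotation as R
def px2w(m,p,z):
    K=np.array([[m['fx'],0,m['cx']],[0,m['fy'],m['cy']],[0,0,1]])
    u=cv2.undistortPoints(np.array(p,float).reshape(-1,1,2),K,np.array([m['k1'],0,0,0.]))[:,0]
    T=np.array(m['T']);d=np.c_[u[:,0],-u[:,1],-np.ones(len(u))]@T[:3,:3].T
    return T[:3,3]+d*((z-T[2,3])/d[:,2])[:,None]
def w2px(m,P):
    T=np.array(m['T']);q=(np.atleast_2d(P)-T[:3,3])@T[:3,:3]
    x=q[:,0]/-q[:,2];y=-q[:,1]/-q[:,2];k=1+m['k1']*(x*x+y*y)
    return np.c_[m['fx']*x*k+m['cx'],m['fy']*y*k+m['cy']]
def c2w(m,a): T=np.array(m['T']);return T[:3,:3]@np.array(a)+T[:3,3]
def tags(im,m,z=0.018,mina=4):
    """coloured tags: (kind, world xy, yaw of long axis deg (bars), area px)"""
    hsv=cv2.cvtColor(im,cv2.COLOR_RGB2HSV);out=[]
    for k,rng in {'red':[((0,120,90),(8,255,255)),((172,120,90),(180,255,255))],'green':[((45,100,60),(80,255,255))]}.items():
        b=sum(cv2.inRange(hsv,*g) for g in rng).astype(np.uint8)
        n,l,st,c=cv2.connectedComponentsWithStats(b)
        for i in range(1,n):
            if st[i,4]<mina: continue
            ys,xs=np.nonzero(l==i);P=px2w(m,np.c_[xs,ys],z)[:,:2]
            w,v=np.linalg.eigh(np.cov(P.T)+1e-12*np.eye(2));d=v[:,1]
            out.append((k,P.mean(0).round(4).tolist(),round(np.degrees(np.arctan2(d[1],d[0]))%180,1),int(st[i,4])))
    return out
E
python3 - <<'E'
from h import *
im=r.camera('top');m=r.camera_model('top')
for t in tags(im,m): print(t)
for n in ['carriage_handle','carriage_nest0','carriage_nest1','carriage_nest2','reject_nest0','reject_nest1','reject_nest2']:
    o=r.spot_point(n,'top');print(n,[(round(d['conf'],2),c2w(m,d['at']).round(3).tolist()) for d in o[:2]])
# mat & reader corners
S=1.5625
for nm,z,ps in [('mat',0,[(510,271),(617,325),(600,364),(491,309)]),('padcorners',0,[(215,346),(356,346)]),('carr',.014,[(232,279),(340,279)]),('hood',.097,[(209,230),(355,230)]),('handle',.054,[(284,267)]),('dish',.016,[(205,373)]),('box',.034,[(437,186)]),('gl',0.02,[(544,424),(596,421),(546,483),(598,480)])]:
    print(nm,px2w(m,np.array(ps)/S,z)[:,:2].round(3).tolist())
s=r.read_state();w=r.camera_model('wrist');print(s['ee_pos'].round(3),np.round(w['T'],3).tolist(),w['fx'])
Rt=R.from_quat(s['eef_rot']).as_matrix();T=np.array(w['T']);print('cam in tool',Rt.T@(T[:3,3]-s['ee_pos']),(Rt.T@T[:3,:3]).round(2).tolist())
E
```

```text
('red', [0.6629, -0.0039], np.float64(162.6), 13)
('red', [0.6571, -0.0295], np.float64(162.8), 13)
('red', [0.5534, -0.0029], np.float64(160.5), 13)
('red', [0.5472, -0.0281], np.float64(161.1), 14)
('red', [0.4444, -0.0186], np.float64(177.0), 16)
('red', [0.4432, -0.0448], np.float64(177.1), 13)
('red', [0.3525, 0.0338], np.float64(133.4), 27)
('red', [0.3562, 0.1777], np.float64(96.5), 12)
('red', [0.3467, -0.105], np.float64(139.0), 28)
('green', [0.6778, 0.8886], np.float64(10.8), 29)
('green', [0.6561, -0.1707], np.float64(148.4), 12)
('green', [0.6516, -0.1447], np.float64(72.8), 11)
('green', [0.5382, -0.1414], np.float64(160.6), 12)
('green', [0.431, -0.1357], np.float64(92.7), 10)
('green', [0.4266, -0.1603], np.float64(140.1), 12)
carriage_handle [(0.69, [0.602, 0.228, 0.051]), (0.49, [0.663, -0.033, 0.001])]
carriage_nest0 [(0.8, [0.719, 0.229, 0.012]), (0.73, [0.723, 0.158, 0.015])]
carriage_nest1 [(0.8, [0.719, 0.229, 0.012]), (0.73, [0.723, 0.158, 0.015])]
carriage_nest2 [(0.8, [0.719, 0.229, 0.012]), (0.73, [0.723, 0.158, 0.015])]
reject_nest0 [(0.74, [0.478, -0.439, -0.001]), (0.68, [0.512, -0.363, 0.005])]
reject_nest1 [(0.74, [0.478, -0.439, -0.001]), (0.68, [0.512, -0.363, 0.005])]
reject_nest2 [(0.74, [0.478, -0.439, -0.001]), (0.68, [0.512, -0.363, 0.005])]
mat [[0.617, -0.268], [0.501, -0.508], [0.414, -0.467], [0.53, -0.226]]
padcorners [[0.431, 0.375], [0.44, 0.068]]
carr [[0.578, 0.344], [0.584, 0.107]]
hood [[0.664, 0.383], [0.672, 0.075]]
handle [[0.599, 0.226]]
dish [[0.37, 0.389]]
box [[0.798, -0.101]]
gl [[0.281, -0.338], [0.289, -0.451], [0.157, -0.342], [0.164, -0.453]]
[ 0.248 -0.574  0.223] [[0.398, 0.884, 0.245, 0.315], [-0.917, 0.384, 0.105, -0.546], [-0.001, -0.267, 0.964, 0.386], [0.0, 0.0, 0.0, 1.0]] 297.51677591425886
cam in tool [ 0.07214685  0.00133337 -0.16304993] [[0.0, 0.96, 0.27], [1.0, -0.0, 0.0], [0.0, 0.27, -0.96]]
```

Call:
arm_command(xyz=[[0.11,0.24,0.078],[0.222,0.483,0.078],[0.222,0.483,0.078],[0.222,0.483,0.078],[0.222,0.483,0.078],[0.222,0.483,0.078],[0.222,0.483,0.078],[0.222,0.483,0.078],[0.222,0.483,0.078],[0.222,0.483,0.078],[0.222,0.483,0.078],[0.222,0.483,0.078],[0.222,0.483,0.078],[0.222,0.483,0.078],[0.222,0.483,0.078],[0.222,0.483,0.078],[0.222,0.483,0.078],[0.222,0.483,0.078],[0.222,0.483,0.078],[0.222,0.483,0.078]], rot=[[0,0,-0.2],[0,0,-0.4],[0,0,-0.4],[0,0,-0.4],[0,0,-0.4],[0,0,-0.4],[0,0,-0.4],[0,0,-0.4],[0,0,-0.4],[0,0,-0.4],[0,0,-0.4],[0,0,-0.4],[0,0,-0.4],[0,0,-0.4],[0,0,-0.4],[0,0,-0.4],[0,0,-0.4],[0,0,-0.4],[0,0,-0.4],[0,0,-0.4]], grip=1)

```text
time: 2.17
ee_pos: [0.4703, -0.0912, 0.3005]
eef_rot: [1.0, 0.004, -0.0, 0.0]
ft_force: [0.6, -0.9, -0.1]
width: 0.0872
grip_force: 0.0
```

```bash
cat >> h.py <<'E'
def st():
    s=r.read_state();M=R.from_quat(s['eef_rot']).as_matrix()
    print('t',round(s['time'],2),'tcp',s['ee_pos'].round(4).tolist(),'yaw',round(np.degrees(np.arctan2(M[1,0],M[0,0])),1),'z',M[:,2].round(3).tolist(),'w',round(s['width'],4),'gf',round(s['grip_force'],1),'j7',round(s['joint_positions'][6],2),'F',np.round(s['ft_force'],1).tolist())
E
python3 - <<'E'
from h import *
st();m=r.camera_model('wrist');im=r.camera('wrist')
for t in tags(im,m,mina=15): print(t)
cv2.imwrite('pics/w1.png',cv2.resize(im[:,:,::-1],(800,600),interpolation=cv2.INTER_CUBIC))
for n in ['carriage_handle']:
    o=r.spot_point(n,'wrist');print(n,[(round(d['conf'],2),c2w(m,d['at']).round(3).tolist()) for d in o[:3]])
o=r.spot_point('rej1a','wrist')+r.spot_point('pass1a','wrist');print([(round(d['conf'],2),c2w(m,d['at']).round(3).tolist()) for d in o])
E
```

```text
t 2.17 tcp [0.4703, -0.0912, 0.3005] yaw 0.4 z [-0.0, -0.0, -1.0] w 0.0872 gf 0.0 j7 -1.46 F [0.6, -0.9, -0.1]
('red', [0.6619, -0.0064], np.float64(160.7), 106)
('red', [0.6533, -0.0311], np.float64(161.6), 99)
('red', [0.5528, -0.0057], np.float64(161.3), 85)
('red', [0.5436, -0.0302], np.float64(161.2), 85)
('red', [0.4387, -0.0205], np.float64(176.4), 79)
('red', [0.4377, -0.0466], np.float64(176.3), 78)
('red', [0.3581, 0.0223], np.float64(150.9), 32)
('red', [0.3442, -0.1082], np.float64(135.8), 104)
('green', [0.6536, -0.1731], np.float64(163.1), 106)
('green', [0.6491, -0.1471], np.float64(19.3), 104)
('green', [0.5355, -0.1438], np.float64(69.5), 89)
('green', [0.4283, -0.1377], np.float64(87.9), 77)
('green', [0.423, -0.1632], np.float64(18.8), 75)
carriage_handle [(0.85, [0.602, 0.227, 0.059]), (0.62, [0.435, -0.14, 0.004])]
[(0.65, [0.66, -0.038, -0.0]), (0.86, [0.427, -0.16, 0.0]), (0.2, [0.515, -0.37, 0.002])]
```

View pics/w1.png

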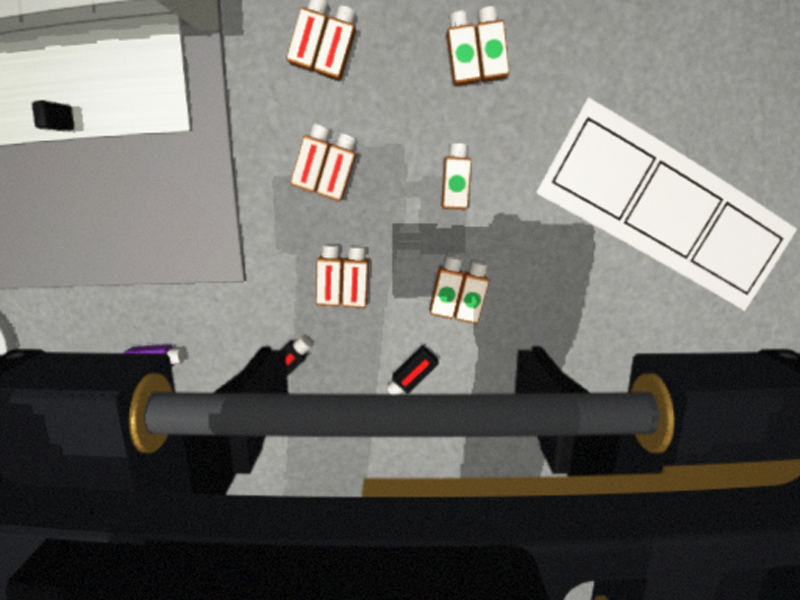

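Three red pairs at top-left, centre-left and below: (320,42), (323,166), (343,278). The two green pairs are at (478,47) and (460,291), with a single green at (456,182). The black handle is at (53,115) and the mat is on the right. The choices are confirmed, so I'm going to the handle.

Call:
arm_command(xyz=[[0.131,0.318,-0.13],[0.131,0.318,-0.13],[0.131,0.318,-0.13],[0.131,0.318,-0.13],[0.131,0.318,-0.13],[0.131,0.318,-0.13],[0.131,0.318,-0.13],[0.131,0.318,-0.13],[0.131,0.318,-0.13],[0.131,0.318,-0.13],[0.131,0.318,-0.13],[0.131,0.318,-0.13],[0.131,0.318,-0.17],[0.131,0.318,-0.21],[0.131,0.318,-0.245],[0.131,0.318,-0.274],[0.131,0.318,-0.274],[0.131,0.318,-0.274]], rot=[[0,0,0.02],[0,0,0.02],[0,0,0.02],[0,0,0.02],[0,0,0.02],[0,0,0.02],[0,0,0.02],[0,0,0.02],[0,0,0.02],[0,0,0.02],[0,0,0.02],[0,0,0.02],[0,0,0.02],[0,0,0.02],[0,0,0.02],[0,0,0.02],[0,0,0.02],[0,0,0.02]])

```text
time: 3.87
ee_pos: [0.6014, 0.2257, 0.0269]
eef_rot: [1.0, 0.013, -0.001, 0.001]
ft_force: [0.5, -0.1, 1.0]
width: 0.0871
grip_force: 0.0
```

Call:
arm_command(xyz=[[0,0,0],[0,0,0],[0,0,0],[0,0,0],[0,0,0],[0,0,0],[0,0,0],[0,0,0],[0,0,0],[0,0,0]], rot=[[0,0,0],[0,0,0],[0,0,0],[0,0,0],[0,0,0],[0,0,0],[0,0,0],[0,0,0],[0,0,0],[0,0,0]], grip=0, squeeze=15)

```text
time: 4.7
ee_pos: [0.6014, 0.2275, 0.0265]
eef_rot: [1.0, 0.014, -0.0, 0.0]
ft_force: [-0.3, 0.5, -0.2]
width: 0.0285
grip_force: 0.0
```

Call:
arm_command(xyz=[[0,0,0],[0,0,0],[0,0,0],[0,0,0],[0,0,0],[-0.012,-0.0003,0],[-0.024,-0.0007,0],[-0.036,-0.001,0],[-0.048,-0.0013,0],[-0.06,-0.0017,0],[-0.072,-0.002,0],[-0.084,-0.0023,0],[-0.096,-0.0027,0],[-0.108,-0.003,0],[-0.12,-0.0033,0],[-0.13,-0.0036,0],[-0.138,-0.0039,0],[-0.141,-0.004,0],[-0.141,-0.004,0],[-0.141,-0.004,0]], rot=[[0,0,0],[0,0,0],[0,0,0],[0,0,0],[0,0,0],[0,0,0],[0,0,0],[0,0,0],[0,0,0],[0,0,0],[0,0,0],[0,0,0],[0,0,0],[0,0,0],[0,0,0],[0,0,0],[0,0,0],[0,0,0],[0,0,0],[0,0,0]])

```text
time: 6.37
ee_pos: [0.4623, 0.2237, 0.0272]
eef_rot: [1.0, 0.014, 0.002, -0.001]
ft_force: [8.1, 4.3, -6.9]
width: 0.0139
grip_force: 15.0
```

```bash
python3 -c "
from h import *
st()"
```

```text
t 6.37 tcp [0.4623, 0.2237, 0.0272] yaw 1.6 z [0.004, 0.001, -1.0] w 0.0139 gf 15.0 j7 -2.32 F [8.1, 4.3, -6.9]
```

Call:
arm_command(xyz=[[0,0,0],[0,0,0],[0,0,0],[0,0,0],[0,0,0.03],[0,0,0.07],[0,0,0.11],[0,0,0.15],[0,0,0.18],[0,0,0.18],[0,0,0.18]], rot=[[0,0,0],[0,0,0],[0,0,0],[0,0,0],[0,0,0],[0,0,0],[0,0,0],[0,0,0],[0,0,0],[0,0,0],[0,0,0]], grip=1)

```text
time: 7.28
ee_pos: [0.4612, 0.2238, 0.2083]
eef_rot: [1.0, 0.014, 0.002, -0.0]
ft_force: [-0.8, 0.4, -0.9]
width: 0.0791
grip_force: 0.0
```

```bash
python3 - <<'E'
from h import *
st();m=r.camera_model('wrist');im=r.camera('wrist')
cv2.imwrite('pics/w2.png',cv2.resize(im[:,:,::-1],(800,600),interpolation=cv2.INTER_CUBIC))
for n in ['carriage_handle','carriage_nest0']:
    o=r.spot_point(n,'wrist');print(n,[(round(d['conf'],2),c2w(m,d['at']).round(4).tolist()) for d in o[:4]])
E
```

```text
t 7.28 tcp [0.4612, 0.2238, 0.2083] yaw 1.6 z [0.003, 0.0, -1.0] w 0.0791 gf 0.0 j7 -2.17 F [-0.8, 0.4, -0.9]
carriage_handle [(0.98, [0.466, 0.2223, 0.0573]), (0.45, [0.5859, 0.3016, 0.0108])]
carriage_nest0 [(0.76, [0.5855, 0.2222, 0.0128]), (0.66, [0.5845, 0.2981, 0.0148]), (0.61, [0.5853, 0.1514, 0.0101])]
```

View pics/w2.png

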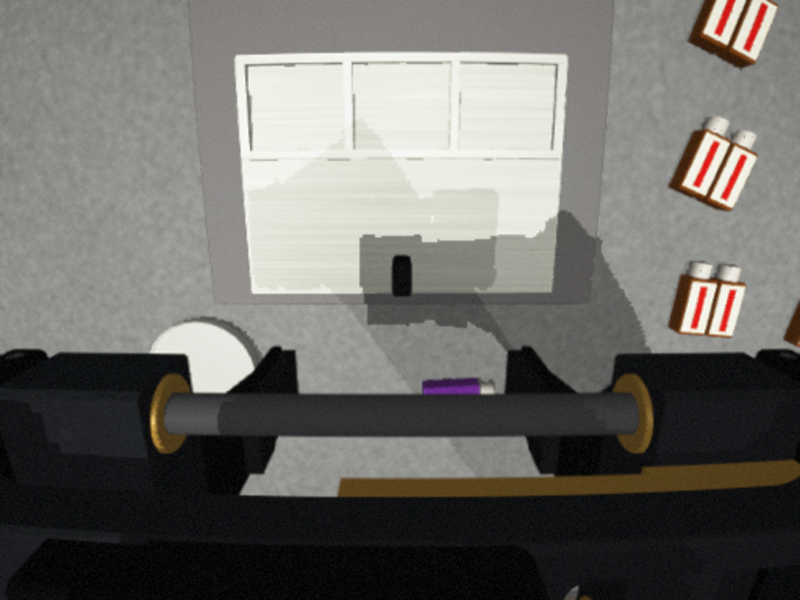

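Carriage is out: the three nests show at (297,108), (402,108) and (505,108), the handle at (402,275). Next is the far green pair.

Call:
arm_command(xyz=[[0.196,-0.383,-0.058],[0.196,-0.383,-0.058],[0.196,-0.383,-0.058],[0.196,-0.383,-0.058],[0.196,-0.383,-0.058],[0.196,-0.383,-0.058],[0.196,-0.383,-0.058],[0.196,-0.383,-0.058],[0.196,-0.383,-0.058],[0.196,-0.383,-0.058],[0.196,-0.383,-0.058],[0.196,-0.383,-0.058],[0.196,-0.383,-0.058],[0.196,-0.383,-0.058],[0.196,-0.383,-0.058]], rot=[[0,0,0.143],[0,0,0.143],[0,0,0.143],[0,0,0.143],[0,0,0.143],[0,0,0.143],[0,0,0.143],[0,0,0.143],[0,0,0.143],[0,0,0.143],[0,0,0.143],[0,0,0.143],[0,0,0.143],[0,0,0.143],[0,0,0.143]])

```text
time: 8.68
ee_pos: [0.6561, -0.1577, 0.1482]
eef_rot: [0.996, 0.087, -0.0, -0.0]
ft_force: [-0.6, -0.2, -0.3]
width: 0.0869
grip_force: 0.0
```

```bash
python3 - <<'E'
from h import *
st();m=r.camera_model('wrist');im=r.camera('wrist')
for t in tags(im,m,mina=30): print(t)
cv2.imwrite('pics/w3.png',im[:,:,::-1])
# nests from w2 pixels: camera pose then = tcp (0.4612,0.2238,0.2083), yaw 1.6
Ry=R.from_euler('z',1.6,degrees=True).as_matrix()@np.diag([1,-1,-1.])
C=np.array([[0,.9636,.267],[1,0,0],[0,.267,-.9636]])
m2=dict(m);T=np.eye(4);T[:3,:3]=Ry@C;T[:3,3]=np.array([.4612,.2238,.2083])+Ry@[.0721,.0013,-.163];m2['T']=T
P=px2w(m2,np.array([(246,65),(556,63),(553,152),(250,152)])/1.5625,.019)[:,:2];print('nest corners',P.round(4).tolist(),P.mean(0).round(4))
print('handle',px2w(m2,np.array([(402,258)])/1.5625,.054).round(4))
# mat from w1 pixels: pose tcp(.4703,-.0912,.3005) yaw .4
Ry=R.from_euler('z',.4,degrees=True).as_matrix()@np.diag([1,-1,-1.]);T=np.eye(4);T[:3,:3]=Ry@C;T[:3,3]=np.array([.4703,-.0912,.3005])+Ry@[.0721,.0013,-.163];m2['T']=T
P=px2w(m2,np.array([(588,98),(797,230),(745,310),(537,192)])/1.5625,0)[:,:2];print('mat',P.round(4).tolist(),P.mean(0).round(4))
E
```

```text
t 8.68 tcp [0.6561, -0.1577, 0.1482] yaw 10.0 z [-0.001, 0.001, -1.0] w 0.0869 gf 0.0 j7 -1.39 F [-0.6, -0.2, -0.3]
('red', [0.6616, -0.0061], np.float64(161.5), 182)
('red', [0.6531, -0.0307], np.float64(161.7), 187)
('green', [0.6486, -0.1471], np.float64(117.4), 190)
('green', [0.6529, -0.1729], np.float64(160.5), 191)
('green', [0.535, -0.1439], np.float64(4.5), 136)
nest corners [[0.6069, 0.3363], [0.6144, 0.1169], [0.553, 0.1134], [0.5468, 0.3356]] [0.5803 0.2255]
handle [[0.477  0.2221 0.054 ]]
mat [[0.6159, -0.2689], [0.4963, -0.513], [0.4076, -0.4689], [0.527, -0.2258]] [ 0.5117 -0.3691]
```

Call:
arm_command(xyz=[[0,-0.001,-0.04],[0,-0.001,-0.08],[0,-0.001,-0.115],[0,-0.001,-0.139],[0,-0.001,-0.139],[0,-0.001,-0.139]], rot=[[0,0,0],[0,0,0],[0,0,0],[0,0,0],[0,0,0],[0,0,0]])

```text
time: 9.23
ee_pos: [0.6559, -0.1595, 0.0094]
eef_rot: [0.996, 0.086, -0.001, -0.0]
ft_force: [-0.0, 0.6, 1.5]
width: 0.0871
grip_force: 0.0
```

Call:
arm_command(xyz=[[0,0,0],[0,0,0],[0,0,0],[0,0,0],[0,0,0],[0,0,0],[0,0,0],[0,0,0],[0,0,0],[0,0,0],[0,0,0],[0,0,0.02],[0,0,0.05],[0,0,0.08],[0,0,0.1],[0,0,0.1]], rot=[[0,0,0],[0,0,0],[0,0,0],[0,0,0],[0,0,0],[0,0,0],[0,0,0],[0,0,0],[0,0,0],[0,0,0],[0,0,0],[0,0,0],[0,0,0],[0,0,0],[0,0,0],[0,0,0]], grip=0, squeeze=20)

```text
time: 10.57
ee_pos: [0.6589, -0.1608, 0.1147]
eef_rot: [0.996, 0.086, 0.003, 0.001]
ft_force: [2.0, -0.0, 0.4]
width: 0.0478
grip_force: 20.0
```

```bash
python3 - <<'E'
from h import *
st();m=r.camera_model('wrist');im=r.camera('wrist')
cv2.imwrite('pics/w4.png',cv2.resize(im[:,:,::-1],(800,600)))
E
```

```text
t 10.57 tcp [0.6589, -0.1608, 0.1147] yaw 9.8 z [0.007, -0.002, -1.0] w 0.0478 gf 20.0 j7 -1.4 F [2.0, -0.0, 0.4]
```

View pics/w4.png

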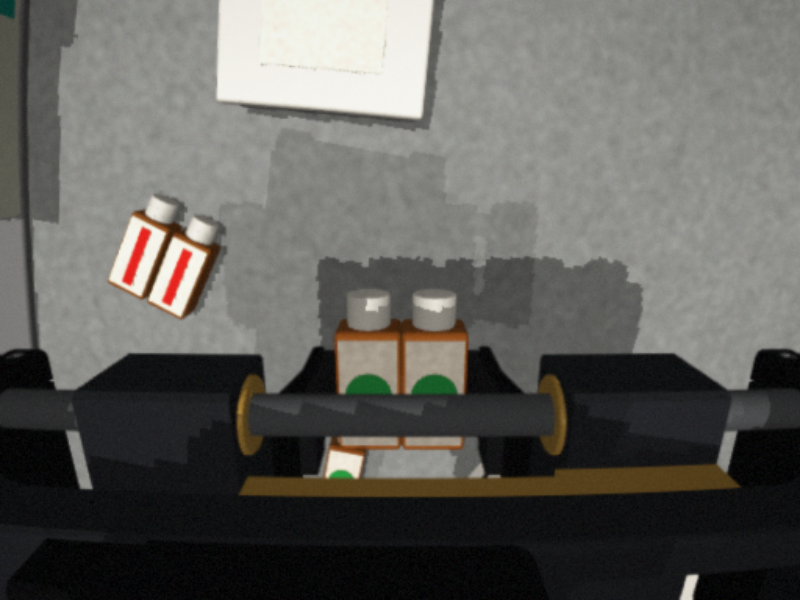

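Both vials are held side by side, flat. Carrying them to nest 2.

Call:
arm_command(xyz=[[-0.006,0.038,0.04],[-0.013,0.076,0.05],[-0.019,0.115,0.05],[-0.025,0.153,0.05],[-0.031,0.191,0.05],[-0.038,0.23,0.05],[-0.044,0.268,0.05],[-0.05,0.306,0.05],[-0.056,0.344,0.05],[-0.063,0.383,0.05],[-0.069,0.421,0.05],[-0.075,0.459,0.05],[-0.075,0.459,0.05],[-0.075,0.459,0.05],[-0.075,0.459,0.05],[-0.075,0.459,0.05],[-0.075,0.459,0.05]], rot=[[0,0,0.119],[0,0,0.238],[0,0,0.357],[0,0,0.476],[0,0,0.595],[0,0,0.714],[0,0,0.833],[0,0,0.952],[0,0,1.071],[0,0,1.19],[0,0,1.309],[0,0,1.428],[0,0,1.428],[0,0,1.428],[0,0,1.428],[0,0,1.428],[0,0,1.428]])

```text
time: 12.03
ee_pos: [0.5821, 0.2967, 0.159]
eef_rot: [0.698, 0.716, -0.0, 0.0]
ft_force: [-0.2, 0.1, -1.1]
width: 0.0478
grip_force: 20.0
```

```bash
python3 - <<'E'
from h import *
st();m=r.camera_model('wrist');im=r.camera('wrist')
cv2.imwrite('pics/w5.png',cv2.resize(im[:,:,::-1],(800,600)))
E
```

```text
t 12.03 tcp [0.5821, 0.2967, 0.159] yaw 91.5 z [-0.0, -0.001, -1.0] w 0.0478 gf 20.0 j7 -0.8 F [-0.2, 0.1, -1.1]
```

View pics/w5.png

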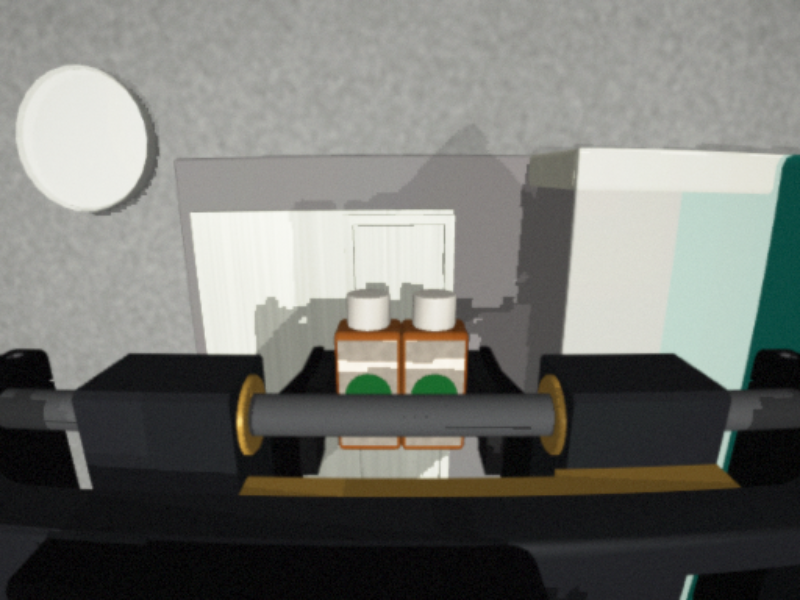

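The pair hangs flat over nest 2; the nest's far inner edge runs from (355,226) to (445,226), and the hood starts at (573,150).

```bash
python3 - <<'E'
from h import *
m=r.camera_model('wrist')
print(px2w(m,np.array([(354,224),(446,225),(455,212),(190,213)])/1.5625,.019).round(4).tolist())
print('hood corner',px2w(m,np.array([(580,149),(573,300)])/1.5625,.097).round(4).tolist())
E
```

```text
[[0.5503, 0.3363, 0.019], [0.61, 0.3372, 0.019], [0.6154, 0.3457, 0.019], [0.4423, 0.3414, 0.019]]
hood corner [[0.6637, 0.3829, 0.097], [0.6689, 0.3095, 0.097]]
```

Call:
arm_command(xyz=[[-0.002,0.004,-0.03],[-0.002,0.004,-0.06],[-0.002,0.004,-0.09],[-0.002,0.004,-0.11],[-0.002,0.004,-0.12],[-0.002,0.004,-0.127],[-0.002,0.004,-0.132],[-0.002,0.004,-0.133],[-0.002,0.004,-0.133],[-0.002,0.004,-0.133]], rot=[[0,-0.05,0],[0,-0.05,0],[0,-0.05,0],[0,-0.05,0],[0,-0.05,0],[0,-0.05,0],[0,-0.05,0],[0,-0.05,0],[0,-0.05,0],[0,-0.05,0]])

```text
time: 12.92
ee_pos: [0.5801, 0.3029, 0.0277]
eef_rot: [0.697, 0.717, 0.018, 0.018]
ft_force: [0.2, -0.1, -1.0]
width: 0.0474
grip_force: 20.0
```

Call:
arm_command(xyz=[[0,0,0],[0,0,0],[0,0,0],[0,0,0],[0,0,0],[0,0,0.015],[0,0,0.045],[0,0,0.08],[0,0,0.12],[0,0,0.14],[0,0,0.14]], rot=[[0,0,0],[0,0,0],[0,0,0],[0,0,0],[0,0,0],[0,0,0],[0,0,0],[0,0.05,0],[0,0.05,0],[0,0.05,0],[0,0.05,0]], grip=1)

```text
time: 13.83
ee_pos: [0.5812, 0.3045, 0.1735]
eef_rot: [0.697, 0.717, 0.004, 0.001]
ft_force: [-0.2, 1.3, 0.3]
width: 0.0865
grip_force: 0.0
```

```bash
python3 - <<'E'
from h import *
st();m=r.camera_model('wrist');im=r.camera('wrist')
for t in tags(im,m,z=.032,mina=30): print(t)
im=r.camera('top');m=r.camera_model('top');
for t in tags(im,m,z=.02): print(t)
E
```

```text
t 13.83 tcp [0.5812, 0.3045, 0.1735] yaw 91.7 z [0.007, 0.005, -1.0] w 0.0865 gf 0.0 j7 -0.81 F [-0.2, 1.3, 0.3]
('green', [0.5678, 0.2961], np.float64(128.6), 179)
('green', [0.5923, 0.2966], np.float64(78.8), 179)
('red', [0.6618, -0.0034], np.float64(160.7), 13)
('red', [0.6565, -0.0294], np.float64(162.8), 13)
('red', [0.553, -0.0029], np.float64(160.5), 13)
('red', [0.5468, -0.0281], np.float64(161.1), 14)
('red', [0.4496, -0.0187], np.float64(174.5), 10)
('red', [0.4419, -0.0447], np.float64(175.1), 15)
('red', [0.3561, 0.1784], np.float64(98.0), 11)
('green', [0.678, 0.8874], np.float64(11.1), 32)
('green', [0.538, -0.1416], np.float64(138.5), 13)
('green', [0.4307, -0.1355], np.float64(92.7), 10)
('green', [0.4259, -0.1605], np.float64(45.6), 13)
```

Call:
arm_command(xyz=[[-0.01,-0.03,0],[-0.02,-0.06,0],[-0.03,-0.09,0],[-0.04,-0.12,0],[-0.05,-0.15,-0.02],[-0.06,-0.18,-0.04],[-0.07,-0.21,-0.06],[-0.08,-0.24,-0.06],[-0.09,-0.27,-0.06],[-0.1,-0.3,-0.06],[-0.11,-0.33,-0.06],[-0.12,-0.36,-0.06],[-0.13,-0.39,-0.06],[-0.14,-0.43,-0.06],[-0.149,-0.456,-0.06],[-0.149,-0.456,-0.06],[-0.149,-0.456,-0.06],[-0.149,-0.456,-0.06]], rot=[[0,0,-0.12],[0,0,-0.24],[0,0,-0.36],[0,0,-0.48],[0,0,-0.6],[0,0,-0.72],[0,0,-0.84],[0,0,-0.96],[0,0,-1.08],[0,0,-1.2],[0,0,-1.32],[0,0,-1.44],[0,0,-1.56],[0,0,-1.68],[0,0,-1.803],[0,0,-1.803],[0,0,-1.803],[0,0,-1.803]])

```text
time: 15.43
ee_pos: [0.4301, -0.1527, 0.106]
eef_rot: [0.995, -0.101, -0.001, -0.0]
ft_force: [-0.2, 0.7, -0.2]
width: 0.0872
grip_force: 0.0
```

```bash
python3 - <<'E'
from h import *
st();m=r.camera_model('wrist');im=r.camera('wrist')
for t in tags(im,m,mina=30): print(t)
E
```

```text
t 15.43 tcp [0.4301, -0.1527, 0.106] yaw -11.6 z [-0.001, 0.001, -1.0] w 0.0872 gf 0.0 j7 -1.58 F [-0.2, 0.7, -0.2]
('red', [0.5534, -0.0051], np.float64(160.8), 272)
('red', [0.545, -0.0299], np.float64(160.8), 279)
('red', [0.4382, -0.0459], np.float64(176.6), 229)
('red', [0.4394, -0.0198], np.float64(176.4), 220)
('red', [0.3419, -0.1059], np.float64(136.3), 210)
('green', [0.536, -0.1436], np.float64(25.3), 336)
('green', [0.4283, -0.1374], np.float64(63.7), 256)
('green', [0.423, -0.163], np.float64(48.4), 259)
```

Call:
arm_command(xyz=[[0.001,0.001,-0.04],[0.001,0.001,-0.075],[0.001,0.001,-0.097],[0.001,0.001,-0.097],[0.001,0.001,-0.097]], rot=[[0,0,0],[0,0,0],[0,0,0],[0,0,0],[0,0,0]])

```text
time: 15.9
ee_pos: [0.4311, -0.151, 0.0092]
eef_rot: [0.995, -0.1, -0.001, -0.001]
ft_force: [0.7, -0.2, 0.9]
width: 0.0873
grip_force: 0.0
```

Call:
arm_command(xyz=[[0,0,0],[0,0,0],[0,0,0],[0,0,0],[0,0,0],[0,0,0],[0,0,0],[0,0,0],[0,0,0],[0,0,0],[0,0,0],[0,0,0.02],[0,0,0.05],[0,0,0.08],[0,0,0.11],[0,0,0.14],[0,0,0.14]], rot=[[0,0,0],[0,0,0],[0,0,0],[0,0,0],[0,0,0],[0,0,0],[0,0,0],[0,0,0],[0,0,0],[0,0,0],[0,0,0],[0,0,0],[0,0,0],[0,0,0],[0,0,0],[0,0,0],[0,0,0]], grip=0, squeeze=20)

```text
time: 17.32
ee_pos: [0.4342, -0.1533, 0.1548]
eef_rot: [0.995, -0.101, 0.004, 0.001]
ft_force: [0.6, -0.2, -1.0]
width: 0.0478
grip_force: 20.0
```

```bash
python3 - <<'E'
from h import *
st();m=r.camera_model('wrist');im=r.camera('wrist')
for t in tags(im,m,z=r.read_state()['ee_pos'][2]+.009,mina=200): print(t)
E
```

```text
t 17.32 tcp [0.4342, -0.1533, 0.1548] yaw -11.6 z [0.007, -0.003, -1.0] w 0.0478 gf 20.0 j7 -1.55 F [0.6, -0.2, -1.0]
('red', [0.5297, -0.0831], np.float64(161.3), 215)
('green', [0.5208, -0.1557], np.float64(56.8), 221)
('green', [0.4334, -0.1422], np.float64(76.5), 225)
('green', [0.4285, -0.1659], np.float64(78.3), 227)
```

Call:
arm_command(xyz=[[0.01,0.025,0.01],[0.02,0.05,0.01],[0.03,0.075,0.01],[0.04,0.1,0.01],[0.05,0.125,0.01],[0.06,0.15,0.01],[0.07,0.175,0.01],[0.08,0.2,0.01],[0.09,0.225,0.01],[0.1,0.25,0.01],[0.11,0.275,0.01],[0.12,0.3,0.01],[0.13,0.325,0.01],[0.14,0.35,0.01],[0.151,0.377,0.01],[0.151,0.377,0.01],[0.151,0.377,0.01],[0.151,0.377,0.01]], rot=[[0,0,0.12],[0,0,0.24],[0,0,0.36],[0,0,0.48],[0,0,0.6],[0,0,0.72],[0,0,0.84],[0,0,0.96],[0,0,1.08],[0,0,1.2],[0,0,1.32],[0,0,1.44],[0,0,1.56],[0,0,1.68],[0,0,1.801],[0,0,1.801],[0,0,1.801],[0,0,1.801]])

```text
time: 18.87
ee_pos: [0.5819, 0.2239, 0.1581]
eef_rot: [0.698, 0.716, -0.001, -0.0]
ft_force: [0.5, -0.9, 0.2]
width: 0.0478
grip_force: 20.0
```

```bash
python3 - <<'E'
from h import *
st();m=r.camera_model('wrist');im=r.camera('wrist')
for t in tags(im,m,z=r.read_state()['ee_pos'][2]+.009,mina=30): print(t)
E
```

```text
t 18.87 tcp [0.5819, 0.2239, 0.1581] yaw 91.5 z [-0.002, -0.001, -1.0] w 0.0478 gf 20.0 j7 -0.69 F [0.5, -0.9, 0.2]
('red', [0.4649, 0.2353], np.float64(94.7), 136)
('green', [0.5737, 0.296], np.float64(159.1), 234)
('green', [0.5867, 0.2963], np.float64(1.3), 234)
('green', [0.5699, 0.2207], np.float64(1.5), 227)
('green', [0.5937, 0.2213], np.float64(1.7), 236)
```

Call:
arm_command(xyz=[[0,0.001,-0.03],[0,0.001,-0.06],[0,0.001,-0.09],[0,0.001,-0.11],[0,0.001,-0.12],[0,0.001,-0.127],[0,0.001,-0.132],[0,0.001,-0.132],[0,0.001,-0.132],[0,0.001,-0.132]], rot=[[0,-0.05,0],[0,-0.05,0],[0,-0.05,0],[0,-0.05,0],[0,-0.05,0],[0,-0.05,0],[0,-0.05,0],[0,-0.05,0],[0,-0.05,0],[0,-0.05,0]])

```text
time: 19.75
ee_pos: [0.5832, 0.2258, 0.0288]
eef_rot: [0.697, 0.716, 0.018, 0.018]
ft_force: [-0.1, -0.3, -0.4]
width: 0.0477
grip_force: 20.0
```

Call:
arm_command(xyz=[[0,0,0],[0,0,0],[0,0,0],[0,0,0],[0,0,0],[0,0,0.015],[0,0,0.045],[0,0,0.08],[0,0,0.12],[0,0,0.14],[0,0,0.14]], rot=[[0,0,0],[0,0,0],[0,0,0],[0,0,0],[0,0,0],[0,0,0],[0,0,0],[0,0.05,0],[0,0.05,0],[0,0.05,0],[0,0.05,0]], grip=1)

```text
time: 20.67
ee_pos: [0.5845, 0.2272, 0.1743]
eef_rot: [0.697, 0.717, 0.004, 0.002]
ft_force: [0.1, 0.1, 0.1]
width: 0.0872
grip_force: 0.0
```

```bash
python3 - <<'E'
from h import *
st();m=r.camera_model('wrist');im=r.camera('wrist')
for t in tags(im,m,z=.032,mina=30): print(t)
im=r.camera('top');m=r.camera_model('top');
for t in tags(im,m,z=.02): print(t)
E
```

```text
t 20.67 tcp [0.5845, 0.2272, 0.1743] yaw 91.6 z [0.008, 0.003, -1.0] w 0.0872 gf 0.0 j7 -0.68 F [0.1, 0.1, 0.1]
('red', [0.3622, 0.1852], np.float64(95.0), 105)
('green', [0.5679, 0.2965], np.float64(46.9), 209)
('green', [0.5922, 0.2971], np.float64(31.2), 205)
('green', [0.5954, 0.2185], np.float64(75.9), 179)
('green', [0.571, 0.2176], np.float64(166.8), 176)
('red', [0.6623, -0.0039], np.float64(162.6), 13)
('red', [0.6565, -0.0294], np.float64(162.8), 13)
('red', [0.553, -0.0029], np.float64(160.5), 13)
('red', [0.5468, -0.0281], np.float64(161.1), 14)
('red', [0.4475, -0.045], np.float64(178.1), 9)
('red', [0.3561, 0.1774], np.float64(96.5), 12)
('red', [0.3548, -0.1125], np.float64(122.9), 4)
('green', [0.6774, 0.8874], np.float64(10.1), 29)
('green', [0.5971, 0.304], np.float64(4.9), 4)
('green', [0.5378, -0.1412], np.float64(160.6), 12)
```

Call:
arm_command(xyz=[[-0.003,-0.026,0],[-0.006,-0.053,0],[-0.009,-0.079,0],[-0.012,-0.106,0],[-0.015,-0.132,-0.02],[-0.018,-0.159,-0.04],[-0.021,-0.185,-0.06],[-0.024,-0.211,-0.06],[-0.027,-0.238,-0.06],[-0.03,-0.264,-0.06],[-0.033,-0.291,-0.06],[-0.036,-0.317,-0.06],[-0.039,-0.344,-0.06],[-0.04,-0.37,-0.06],[-0.04,-0.37,-0.06],[-0.04,-0.37,-0.06],[-0.04,-0.37,-0.06]], rot=[[0,0,-0.12],[0,0,-0.24],[0,0,-0.36],[0,0,-0.48],[0,0,-0.6],[0,0,-0.72],[0,0,-0.84],[0,0,-0.96],[0,0,-1.08],[0,0,-1.2],[0,0,-1.32],[0,0,-1.44],[0,0,-1.56],[0,0,-1.625],[0,0,-1.625],[0,0,-1.625],[0,0,-1.625]])

```text
time: 22.18
ee_pos: [0.5422, -0.144, 0.107]
eef_rot: [1.0, -0.013, -0.0, -0.0]
ft_force: [0.8, 0.8, 0.5]
width: 0.0873
grip_force: 0.0
```

```bash
python3 - <<'E'
from h import *
st();m=r.camera_model('wrist');im=r.camera('wrist')
for t in tags(im,m,mina=30): print(t)
p=w2px(m,[0.542,-0.1438,0.018])[0];print(p)
cv2.imwrite('pics/w6.png',cv2.resize(im[:,:,::-1],(800,600)))
E
```

```text
t 22.18 tcp [0.5422, -0.144, 0.107] yaw -1.5 z [-0.001, 0.001, -1.0] w 0.0873 gf 0.0 j7 -1.55 F [0.8, 0.8, 0.5]
('red', [0.6623, -0.0059], np.float64(161.4), 306)
('red', [0.6541, -0.0308], np.float64(161.8), 314)
('red', [0.5524, -0.005], np.float64(161.4), 234)
('red', [0.5442, -0.03], np.float64(161.4), 233)
('red', [0.4278, -0.0458], np.float64(173.2), 80)
('green', [0.5352, -0.1438], np.float64(84.1), 254)
[254.90241842 196.64418474]
```

View pics/w6.png

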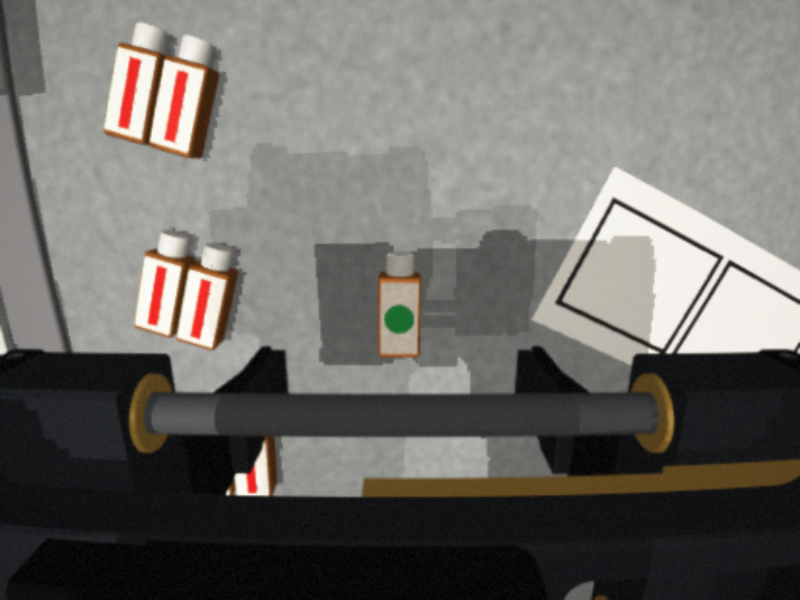

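The single green vial is at (400,305), aligned with the gripper and centred. Descending.

Call:
arm_command(xyz=[[-0.001,0,-0.04],[-0.001,0,-0.075],[-0.001,0,-0.098],[-0.001,0,-0.098],[-0.001,0,-0.098]], rot=[[0,0,0],[0,0,0],[0,0,0],[0,0,0],[0,0,0]])

```text
time: 22.65
ee_pos: [0.541, -0.1431, 0.0091]
eef_rot: [1.0, -0.012, -0.001, -0.001]
ft_force: [1.3, -0.8, 0.8]
width: 0.0871
grip_force: 0.0
```

Call:
arm_command(xyz=[[0,0,0],[0,0,0],[0,0,0],[0,0,0],[0,0,0],[0,0,0],[0,0,0],[0,0,0],[0,0,0],[0,0,0],[0,0,0],[0,0,0],[0,0,0],[0,0,0],[0,0,0.02],[0,0,0.05],[0,0,0.08],[0,0,0.11],[0,0,0.14],[0,0,0.14]], rot=[[0,0,0],[0,0,0],[0,0,0],[0,0,0],[0,0,0],[0,0,0],[0,0,0],[0,0,0],[0,0,0],[0,0,0],[0,0,0],[0,0,0],[0,0,0],[0,0,0],[0,0,0],[0,0,0],[0,0,0],[0,0,0],[0,0,0],[0,0,0]], grip=0, squeeze=15)

```text
time: 24.32
ee_pos: [0.5445, -0.1449, 0.1558]
eef_rot: [1.0, -0.014, 0.004, 0.001]
ft_force: [1.6, -0.4, 0.4]
width: 0.0238
grip_force: 15.0
```

```bash
python3 -c "
from h import *
st()"
```

```text
t 24.32 tcp [0.5445, -0.1449, 0.1558] yaw -1.6 z [0.008, -0.003, -1.0] w 0.0238 gf 15.0 j7 -1.53 F [1.6, -0.4, 0.4]
```

Call:
arm_command(xyz=[[0.003,0.021,0.01],[0.006,0.042,0.01],[0.009,0.063,0.01],[0.012,0.084,0.01],[0.015,0.105,0.01],[0.018,0.126,0.01],[0.021,0.147,0.01],[0.024,0.168,0.01],[0.027,0.189,0.01],[0.03,0.21,0.01],[0.032,0.231,0.01],[0.034,0.252,0.01],[0.036,0.273,0.01],[0.036,0.294,0.01],[0.036,0.294,0.01],[0.036,0.294,0.01],[0.036,0.294,0.01]], rot=[[0,0,0.12],[0,0,0.24],[0,0,0.36],[0,0,0.48],[0,0,0.6],[0,0,0.72],[0,0,0.84],[0,0,0.96],[0,0,1.08],[0,0,1.2],[0,0,1.32],[0,0,1.44],[0,0,1.56],[0,0,1.625],[0,0,1.625],[0,0,1.625],[0,0,1.625]])

```text
time: 25.73
ee_pos: [0.5776, 0.1487, 0.1593]
eef_rot: [0.698, 0.716, -0.0, 0.0]
ft_force: [1.0, 0.1, -0.8]
width: 0.0234
grip_force: 15.0
```

```bash
python3 - <<'E'
from h import *
st();m=r.camera_model('wrist');im=r.camera('wrist')
for t in tags(im,m,z=r.read_state()['ee_pos'][2]+.009,mina=30): print(t)
E
```

```text
t 25.73 tcp [0.5776, 0.1487, 0.1593] yaw 91.5 z [-0.0, -0.001, -1.0] w 0.0234 gf 15.0 j7 -0.55 F [1.0, 0.1, -0.8]
('red', [0.4628, 0.1982], np.float64(94.9), 161)
('red', [0.4648, 0.1199], np.float64(138.3), 58)
('green', [0.5716, 0.2608], np.float64(138.8), 271)
('green', [0.5845, 0.2612], np.float64(102.3), 272)
('green', [0.5733, 0.219], np.float64(94.7), 235)
('green', [0.5862, 0.2194], np.float64(115.1), 222)
('green', [0.5774, 0.1458], np.float64(1.3), 264)
```

Call:
arm_command(xyz=[[0,0.001,-0.03],[0,0.001,-0.06],[0,0.001,-0.09],[0,0.001,-0.11],[0,0.001,-0.12],[0,0.001,-0.127],[0,0.001,-0.133],[0,0.001,-0.133],[0,0.001,-0.133],[0,0.001,-0.133]], rot=[[0,-0.05,0],[0,-0.05,0],[0,-0.05,0],[0,-0.05,0],[0,-0.05,0],[0,-0.05,0],[0,-0.05,0],[0,-0.05,0],[0,-0.05,0],[0,-0.05,0]])

```text
time: 26.62
ee_pos: [0.5782, 0.1507, 0.0277]
eef_rot: [0.697, 0.716, 0.018, 0.018]
ft_force: [0.2, -0.1, -0.4]
width: 0.024
grip_force: 15.0
```

Call:
arm_command(xyz=[[0,0,0],[0,0,0],[0,0,0],[0,0,0],[0,0,0],[0,0,0.015],[0,0,0.045],[0,0,0.08],[0,0,0.12],[0,0,0.14],[0,0,0.14]], rot=[[0,0,0],[0,0,0],[0,0,0],[0,0,0],[0,0,0],[0,0,0],[0,0,0],[0,0.05,0],[0,0.05,0],[0,0.05,0],[0,0.05,0]], grip=1)

```text
time: 27.53
ee_pos: [0.5797, 0.152, 0.1731]
eef_rot: [0.697, 0.717, 0.004, 0.002]
ft_force: [0.0, 0.4, 0.0]
width: 0.0846
grip_force: 0.0
```

```bash
python3 - <<'E'
from h import *
st();m=r.camera_model('wrist');im=r.camera('wrist')
for t in tags(im,m,z=.032,mina=30): print(t)
cv2.imwrite('pics/w7.png',cv2.resize(im[:,:,::-1],(800,600)))
im=r.camera('top');m=r.camera_model('top');
for t in tags(im,m,z=.02): print(t)
E
```

```text
t 27.53 tcp [0.5797, 0.152, 0.1731] yaw 91.6 z [0.008, 0.002, -1.0] w 0.0846 gf 0.0 j7 -0.55 F [0.0, 0.4, 0.0]
('red', [0.3623, 0.1791], np.float64(95.0), 152)
('red', [0.5503, 0.0044], np.float64(163.7), 86)
('red', [0.6516, 0.0049], np.float64(166.6), 59)
('green', [0.5678, 0.2969], np.float64(63.8), 240)
('green', [0.5922, 0.2976], np.float64(54.6), 243)
('green', [0.5954, 0.2188], np.float64(34.3), 205)
('green', [0.5709, 0.218], np.float64(150.2), 204)
('green', [0.5781, 0.1436], np.float64(88.3), 177)
('red', [0.6618, -0.0034], np.float64(160.7), 13)
('red', [0.6565, -0.0294], np.float64(162.8), 13)
('red', [0.5565, -0.0044], np.float64(164.2), 13)
('red', [0.5457, -0.0277], np.float64(160.8), 15)
('red', [0.3561, 0.1774], np.float64(96.5), 12)
('green', [0.677, 0.8876], np.float64(12.0), 27)
('green', [0.5978, 0.302], np.float64(1.4), 11)
('green', [0.5976, 0.2224], np.float64(90.6), 6)
('green', [0.5739, 0.3015], np.float64(106.2), 11)
('green', [0.5764, 0.2235], np.float64(178.2), 9)
```

View pics/w7.png

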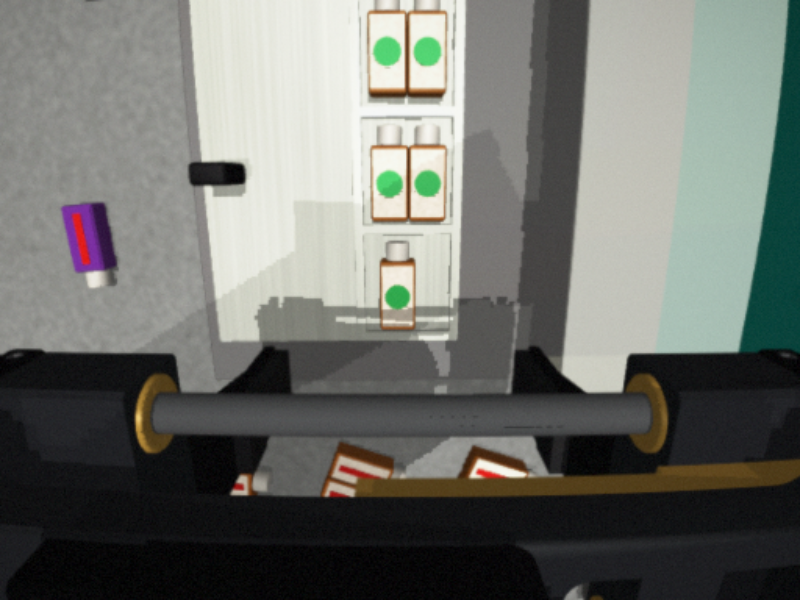

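The nests hold two green pairs, at (407,50) and (408,183), and the single at (398,297), all flat. Now pushing the carriage home.

Call:
arm_command(xyz=[[-0.02,0.01,0],[-0.04,0.02,0],[-0.06,0.03,0],[-0.08,0.04,0],[-0.1,0.05,0],[-0.115,0.06,0],[-0.115,0.07,0],[-0.115,0.0735,0],[-0.115,0.0735,0],[-0.115,0.0735,0],[-0.115,0.0735,0],[-0.115,0.0735,0],[-0.115,0.0735,0],[-0.115,0.0735,0],[-0.115,0.0735,-0.04],[-0.115,0.0735,-0.08],[-0.115,0.0735,-0.115],[-0.115,0.0735,-0.139],[-0.115,0.0735,-0.139],[-0.115,0.0735,-0.139]], rot=[[0,0,-0.12],[0,0,-0.24],[0,0,-0.36],[0,0,-0.48],[0,0,-0.6],[0,0,-0.72],[0,0,-0.84],[0,0,-0.96],[0,0,-1.08],[0,0,-1.2],[0,0,-1.32],[0,0,-1.44],[0,0,-1.571],[0,0,-1.571],[0,0,-1.571],[0,0,-1.571],[0,0,-1.571],[0,0,-1.571],[0,0,-1.571],[0,0,-1.571]])

```text
time: 29.3
ee_pos: [0.4613, 0.2238, 0.0268]
eef_rot: [1.0, 0.015, -0.002, 0.0]
ft_force: [0.1, 0.4, 0.2]
width: 0.0866
grip_force: 0.0
```

Call:
arm_command(xyz=[[0,0,0],[0,0,0],[0,0,0],[0,0,0],[0,0,0],[0,0,0],[0,0,0],[0,0,0],[0,0,0],[0,0,0],[0,0,0],[0,0,0],[0,0,0],[0,0,0],[0,0,0],[0,0,0]], rot=[[0,0,0],[0,0,0],[0,0,0],[0,0,0],[0,0,0],[0,0,0],[0,0,0],[0,0,0],[0,0,0],[0,0,0],[0,0,0],[0,0,0],[0,0,0],[0,0,0],[0,0,0],[0,0,0]], grip=0, squeeze=20)

```text
time: 30.63
ee_pos: [0.4625, 0.2237, 0.0276]
eef_rot: [1.0, 0.013, -0.0, 0.0]
ft_force: [-0.7, -2.5, 0.3]
width: 0.0135
grip_force: 20.0
```

Call:
arm_command(xyz=[[0.003,0.0001,0],[0.009,0.0003,0],[0.018,0.0005,0],[0.028,0.0008,0],[0.038,0.0011,0],[0.048,0.0013,0],[0.058,0.0016,0],[0.068,0.0019,0],[0.078,0.0022,0],[0.088,0.0025,0],[0.098,0.0027,0],[0.108,0.003,0],[0.117,0.0033,0],[0.125,0.0035,0],[0.131,0.0037,0],[0.135,0.0038,0],[0.138,0.0039,0],[0.14,0.004,0],[0.141,0.004,0],[0.141,0.004,0]], rot=[[0,0,0],[0,0,0],[0,0,0],[0,0,0],[0,0,0],[0,0,0],[0,0,0],[0,0,0],[0,0,0],[0,0,0],[0,0,0],[0,0,0],[0,0,0],[0,0,0],[0,0,0],[0,0,0],[0,0,0],[0,0,0],[0,0,0],[0,0,0]])

```text
time: 32.3
ee_pos: [0.6024, 0.2281, 0.0276]
eef_rot: [1.0, 0.014, -0.001, 0.0]
ft_force: [-6.3, -2.2, 6.1]
width: 0.0134
grip_force: 20.0
```

```bash
python3 -c "
from h import *
st()"
```

```text
t 32.3 tcp [0.6024, 0.2281, 0.0276] yaw 1.6 z [-0.002, -0.001, -1.0] w 0.0134 gf 20.0 j7 -2.24 F [-6.3, -2.2, 6.1]
```

Call:
arm_command(xyz=[[0,0,0],[0,0,0],[0,0,0],[0,0,0],[0,0,0],[0,0,0.03],[0,0,0.065],[0,0,0.1],[0,0,0.13],[0.015,-0.04,0.13],[0.025,-0.08,0.13],[0.035,-0.12,0.13],[0.045,-0.16,0.12],[0.055,-0.2,0.11],[0.06,-0.23,0.1],[0.061,-0.248,0.1],[0.061,-0.248,0.1],[0.061,-0.248,0.1],[0.061,-0.248,0.1]], rot=[[0,0,0],[0,0,0],[0,0,0],[0,0,0],[0,0,0],[0,0,0],[0,0,0],[0,0,0],[0,0,0],[0,0,-0.06],[0,0,-0.12],[0,0,-0.18],[0,0,-0.24],[0,0,-0.3],[0,0,-0.354],[0,0,-0.354],[0,0,-0.354],[0,0,-0.354],[0,0,-0.354]], grip=1)

```text
time: 33.88
ee_pos: [0.6645, -0.0186, 0.1278]
eef_rot: [0.987, -0.162, 0.0, -0.0]
ft_force: [-0.4, 0.5, 0.3]
width: 0.0869
grip_force: 0.0
```

```bash
python3 - <<'E'
from h import *
st();m=r.camera_model('wrist');im=r.camera('wrist')
for t in tags(im,m,mina=30): print(t)
print(w2px(m,[.6635,-.0204,.018]))
im=r.camera('top');m=r.camera_model('top')
for t in tags(im,m,z=.018): print(t)
o=r.spot_point('carriage_handle','top');print([(round(d['conf'],2),c2w(m,d['at']).round(4).tolist()) for d in o[:2]])
E
```

```text
t 33.88 tcp [0.6645, -0.0186, 0.1278] yaw -18.7 z [0.0, 0.001, -1.0] w 0.0869 gf 0.0 j7 -2.11 F [-0.4, 0.5, 0.3]
('red', [0.6618, -0.0068], np.float64(161.4), 222)
('red', [0.6537, -0.0315], np.float64(161.2), 228)
('red', [0.5519, -0.0059], np.float64(161.6), 141)
('red', [0.5431, -0.0305], np.float64(161.6), 136)
[[257.36661957 191.18975757]]
('red', [0.6503, 0.0001], np.float64(179.3), 4)
('red', [0.5534, -0.0029], np.float64(160.5), 13)
('red', [0.5399, -0.026], np.float64(162.3), 9)
('red', [0.4438, -0.0188], np.float64(178.1), 17)
('red', [0.4432, -0.0448], np.float64(177.1), 13)
('red', [0.3524, 0.0337], np.float64(133.4), 28)
('red', [0.3562, 0.1777], np.float64(96.5), 12)
('green', [0.679, 0.8884], np.float64(9.9), 34)
[(0.67, [0.6044, 0.2292, 0.0522])]
```

Call:
arm_command(xyz=[[-0.004,-0.011,0],[-0.004,-0.011,-0.03],[-0.004,-0.011,-0.06],[-0.004,-0.011,-0.09],[-0.004,-0.011,-0.11],[-0.004,-0.011,-0.119],[-0.004,-0.011,-0.119],[-0.004,-0.011,-0.119]], rot=[[0,0,0],[0,0,0],[0,0,0],[0,0,0],[0,0,0],[0,0,0],[0,0,0],[0,0,0]])

```text
time: 34.7
ee_pos: [0.6608, -0.0311, 0.0094]
eef_rot: [0.987, -0.163, 0.0, -0.0]
ft_force: [-0.4, 0.1, 0.2]
width: 0.087
grip_force: 0.0
```

Call:
arm_command(xyz=[[0,0,0],[0,0,0],[0,0,0],[0,0,0],[0,0,0],[0,0,0],[0,0,0],[0,0,0],[0,0,0],[0,0,0],[0,0,0],[0,0,0.02],[0,0,0.05],[0,0,0.08],[0,0,0.1],[0,0,0.1]], rot=[[0,0,0],[0,0,0],[0,0,0],[0,0,0],[0,0,0],[0,0,0],[0,0,0],[0,0,0],[0,0,0],[0,0,0],[0,0,0],[0,0,0],[0,0,0],[0,0,0],[0,0,0],[0,0,0]], grip=0, squeeze=20)

```text
time: 36.03
ee_pos: [0.6627, -0.0312, 0.1135]
eef_rot: [0.987, -0.163, 0.003, -0.0]
ft_force: [0.4, 0.7, 1.0]
width: 0.0475
grip_force: 20.0
```

```bash
python3 - <<'E'
from h import *
st();m=r.camera_model('wrist');im=r.camera('wrist')
for t in tags(im,m,z=r.read_state()['ee_pos'][2]+.009,mina=30): print(t)
cv2.imwrite('pics/w8.png',cv2.resize(im[:,:,::-1],(800,600)))
E
```

```text
t 36.03 tcp [0.6627, -0.0312, 0.1135] yaw -18.8 z [0.006, -0.001, -1.0] w 0.0475 gf 20.0 j7 -2.1 F [0.4, 0.7, 1.0]
('red', [0.6681, -0.0214], np.float64(159.7), 253)
('red', [0.6604, -0.0448], np.float64(162.7), 262)
('red', [0.6419, -0.0125], np.float64(72.4), 64)
('red', [0.634, -0.0358], np.float64(70.2), 64)
('red', [0.6202, -0.0416], np.float64(160.3), 83)
('red', [0.6251, -0.0264], np.float64(159.5), 80)
```

View pics/w8.png

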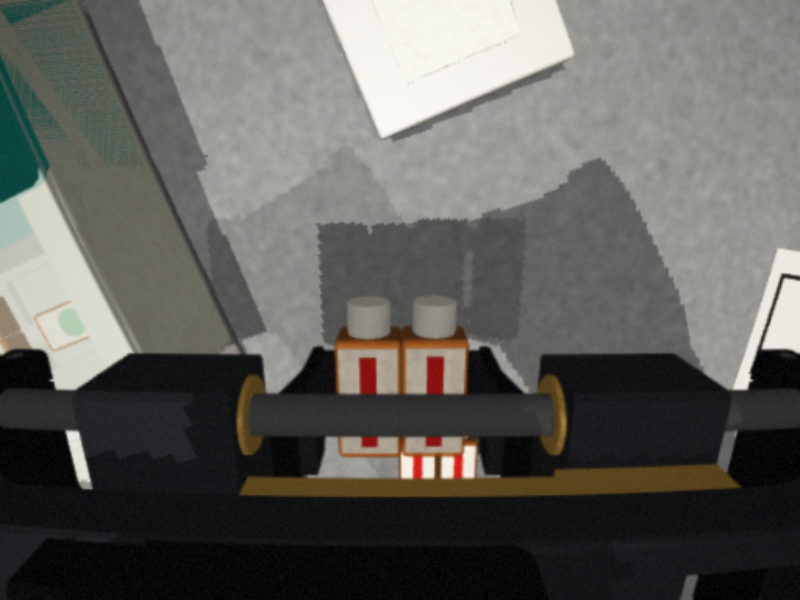

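The red pair is held flat and the hood is clear. Carrying it to the mat's upper place.

Call:
arm_command(xyz=[[-0.009,-0.02,0.01],[-0.018,-0.04,0.01],[-0.027,-0.06,0.01],[-0.036,-0.08,0.01],[-0.045,-0.1,0.01],[-0.054,-0.12,0.01],[-0.063,-0.14,0.01],[-0.072,-0.16,0.01],[-0.08,-0.18,0.01],[-0.088,-0.2,0.01],[-0.096,-0.22,0.01],[-0.104,-0.24,0.01],[-0.11,-0.259,0.01],[-0.11,-0.259,0.01],[-0.11,-0.259,0.01],[-0.11,-0.259,0.01]], rot=[[0,0,0.12],[0,0,0.24],[0,0,0.36],[0,0,0.48],[0,0,0.6],[0,0,0.72],[0,0,0.84],[0,0,0.96],[0,0,1.08],[0,0,1.2],[0,0,1.32],[0,0,1.44],[0,0,1.445],[0,0,1.445],[0,0,1.445],[0,0,1.445]])

```text
time: 37.42
ee_pos: [0.5501, -0.2892, 0.1175]
eef_rot: [0.848, 0.53, -0.0, -0.001]
ft_force: [-0.0, -0.8, -0.2]
width: 0.048
grip_force: 20.0
```

```bash
python3 - <<'E'
from h import *
st();m=r.camera_model('wrist');im=r.camera('wrist')
o=r.spot_point('reject_nest0','wrist');print([(round(d['conf'],2),c2w(m,d['at']).round(4).tolist()) for d in o[:3]])
cv2.imwrite('pics/w9.png',cv2.resize(im[:,:,::-1],(800,600)))
for t in tags(im,m,z=r.read_state()['ee_pos'][2]+.009,mina=30): print(t)
E
```

```text
t 37.42 tcp [0.5501, -0.2892, 0.1175] yaw 64.0 z [-0.001, 0.001, -1.0] w 0.048 gf 20.0 j7 -0.28 F [-0.0, -0.8, -0.2]
[(0.94, [0.5524, -0.2914, 0.0004])]
('red', [0.4936, -0.1203], np.float64(173.9), 133)
('red', [0.5404, -0.2826], np.float64(64.3), 249)
('red', [0.5623, -0.2927], np.float64(64.7), 259)
('red', [0.5285, -0.3066], np.float64(148.7), 66)
('red', [0.5504, -0.3172], np.float64(152.4), 73)
```

View pics/w9.png

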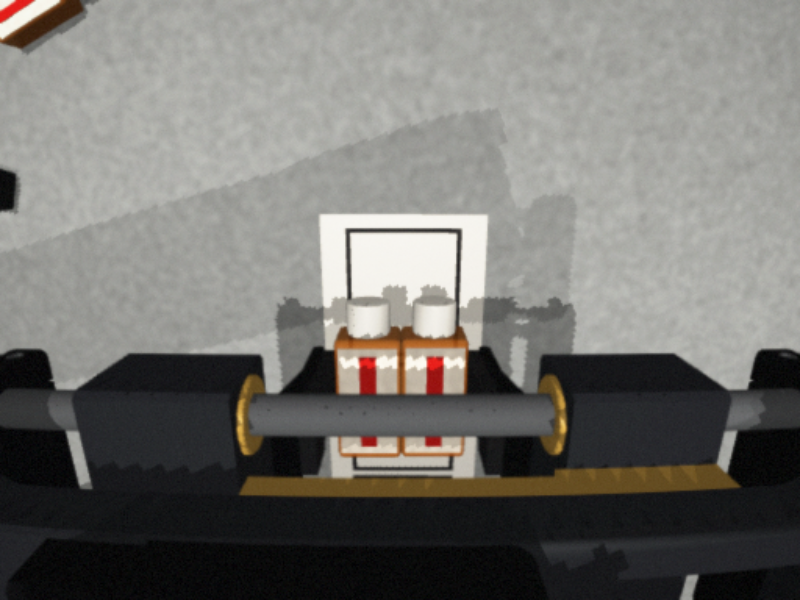

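The outlined place is under the pair: far corners (347,231) and (460,231), near edge at row 467.

```bash
python3 - <<'E'
from h import *
m=r.camera_model('wrist')
P=px2w(m,np.array([(349,233),(459,233),(451,465),(355,465)])/1.5625,0)[:,:2];print(P.round(4).tolist(),P.mean(0).round(4), np.degrees(np.arctan2(*(P[0]-P[3])[::-1])),np.linalg.norm(P[0]-P[3]),np.linalg.norm(P[0]-P[1]))
E
```

```text
[[0.5389, -0.2416], [0.5987, -0.2706], [0.5282, -0.4164], [0.4674, -0.3871]] [ 0.5333 -0.3289] 63.829308939977096 0.16208967273928782 0.06647968678338265
```

Call:
arm_command(xyz=[[0.002,-0.001,-0.03],[0.002,-0.001,-0.06],[0.002,-0.001,-0.085],[0.002,-0.001,-0.098],[0.002,-0.001,-0.104],[0.002,-0.001,-0.107],[0.002,-0.001,-0.107],[0.002,-0.001,-0.107]], rot=[[0,0,0],[0,0,0],[0,0,0],[0,0,0],[0,0,0],[0,0,0],[0,0,0],[0,0,0]])

```text
time: 38.18
ee_pos: [0.5535, -0.2912, 0.013]
eef_rot: [0.848, 0.53, 0.001, 0.001]
ft_force: [0.9, -0.0, 1.4]
width: 0.0474
grip_force: 20.0
```

Call:
arm_command(xyz=[[0,0,0],[0,0,0],[0,0,0],[0,0,0],[0,0,0],[0,0,0.015],[0,0,0.045],[0,0,0.08],[0,0,0.11],[0,0,0.13],[0,0,0.13]], rot=[[0,0,0],[0,0,0],[0,0,0],[0,0,0],[0,0,0],[0,0,0],[0,0,0],[0,0,0],[0,0,0],[0,0,0],[0,0,0]], grip=1)

```text
time: 39.1
ee_pos: [0.555, -0.2916, 0.148]
eef_rot: [0.848, 0.53, 0.002, 0.003]
ft_force: [0.3, -0.0, 0.2]
width: 0.0868
grip_force: 0.0
```

```bash
python3 - <<'E'
from h import *
st();m=r.camera_model('wrist');im=r.camera('wrist')
for t in tags(im,m,mina=30): print(t)
im=r.camera('top');m=r.camera_model('top')
for t in tags(im,m,z=.018): print(t)
E
```

```text
t 39.1 tcp [0.555, -0.2916, 0.148] yaw 64.1 z [0.007, -0.004, -1.0] w 0.0868 gf 0.0 j7 -0.27 F [0.3, -0.0, 0.2]
('red', [0.4372, -0.0456], np.float64(176.7), 211)
('red', [0.3537, -0.1169], np.float64(143.7), 48)
('red', [0.5387, -0.2944], np.float64(64.8), 184)
('red', [0.5605, -0.305], np.float64(63.3), 183)
('red', [0.5534, -0.0029], np.float64(160.5), 13)
('red', [0.5472, -0.0281], np.float64(161.1), 14)
('red', [0.4438, -0.0188], np.float64(178.1), 17)
('red', [0.4433, -0.045], np.float64(176.9), 14)
('red', [0.3524, 0.0337], np.float64(133.4), 28)
('red', [0.3562, 0.1777], np.float64(96.5), 12)
('red', [0.3467, -0.105], np.float64(139.0), 28)
('green', [0.6754, 0.8878], np.float64(9.9), 31)
```

Call:
arm_command(xyz=[[0,0.02,0],[0,0.04,0],[0,0.06,0],[0,0.08,0],[0,0.1,0],[0.001,0.125,0],[0.001,0.15,-0.01],[0.001,0.175,-0.02],[0.001,0.2,-0.03],[0.002,0.225,-0.03],[0.002,0.25,-0.03],[0.002,0.27,-0.03],[0.002,0.27,-0.03],[0.002,0.27,-0.03],[0.002,0.27,-0.03]], rot=[[0,0,-0.12],[0,0,-0.24],[0,0,-0.36],[0,0,-0.48],[0,0,-0.6],[0,0,-0.72],[0,0,-0.84],[0,0,-0.96],[0,0,-1.08],[0,0,-1.2],[0,0,-1.32],[0,0,-1.44],[0,0,-1.443],[0,0,-1.443],[0,0,-1.443]])

```text
time: 40.45
ee_pos: [0.554, -0.0218, 0.1109]
eef_rot: [0.987, -0.161, -0.001, 0.0]
ft_force: [0.6, -1.0, 0.5]
width: 0.087
grip_force: 0.0
```

```bash
python3 - <<'E'
from h import *
st();m=r.camera_model('wrist');im=r.camera('wrist')
for t in tags(im,m,mina=30): print(t)
E
```

```text
t 40.45 tcp [0.554, -0.0218, 0.1109] yaw -18.5 z [-0.001, -0.0, -1.0] w 0.087 gf 0.0 j7 -2.1 F [0.6, -1.0, 0.5]
('red', [0.552, -0.0057], np.float64(161.7), 245)
('red', [0.5447, -0.0309], np.float64(161.0), 249)
('red', [0.4397, -0.0471], np.float64(176.6), 149)
('red', [0.4445, -0.021], np.float64(176.6), 109)
```

Center is (0.554, -0.020), so I'm descending.

Call:
arm_command(xyz=[[0,0.001,-0.04],[0,0.001,-0.075],[0,0.001,-0.102],[0,0.001,-0.102],[0,0.001,-0.102]], rot=[[0,0,0],[0,0,0],[0,0,0],[0,0,0],[0,0,0]])

```text
time: 40.92
ee_pos: [0.5535, -0.0209, 0.0088]
eef_rot: [0.987, -0.162, -0.001, 0.0]
ft_force: [0.7, 1.2, 1.0]
width: 0.0871
grip_force: 0.0
```

Call:
arm_command(xyz=[[0,0,0],[0,0,0],[0,0,0],[0,0,0],[0,0,0],[0,0,0],[0,0,0],[0,0,0],[0,0,0],[0,0,0],[0,0,0],[0,0,0.02],[0,0,0.05],[0,0,0.08],[0,0,0.1],[0,0,0.1],[0,0,0.1]], rot=[[0,0,0],[0,0,0],[0,0,0],[0,0,0],[0,0,0],[0,0,0],[0,0,0],[0,0,0],[0,0,0],[0,0,0],[0,0,0],[0,0,0],[0,0,0],[0,0,0],[0,0,0],[0,0,0],[0,0,0]], grip=0, squeeze=20)

```text
time: 42.33
ee_pos: [0.5549, -0.0202, 0.1101]
eef_rot: [0.987, -0.162, 0.001, 0.0]
ft_force: [1.0, -0.6, -1.1]
width: 0.0477
grip_force: 20.0
```

```bash
python3 - <<'E'
from h import *
st();m=r.camera_model('wrist');im=r.camera('wrist')
for t in tags(im,m,z=r.read_state()['ee_pos'][2]+.009,mina=30): print(t)
E
```

```text
t 42.33 tcp [0.5549, -0.0202, 0.1101] yaw -18.6 z [0.002, -0.001, -1.0] w 0.0477 gf 20.0 j7 -2.1 F [1.0, -0.6, -1.1]
('red', [0.5615, -0.011], np.float64(161.4), 268)
('red', [0.5536, -0.034], np.float64(162.5), 274)
('red', [0.5355, -0.0023], np.float64(71.0), 44)
('red', [0.5277, -0.0254], np.float64(73.3), 47)
('red', [0.514, -0.0302], np.float64(178.2), 92)
```

Call:
arm_command(xyz=[[-0.003,-0.026,0.01],[-0.006,-0.052,0.01],[-0.009,-0.078,0.01],[-0.012,-0.104,0.01],[-0.015,-0.13,0.01],[-0.018,-0.156,0.01],[-0.021,-0.182,0.01],[-0.024,-0.208,0.01],[-0.027,-0.234,0.01],[-0.03,-0.26,0.01],[-0.033,-0.286,0.01],[-0.036,-0.312,0.01],[-0.039,-0.346,0.01],[-0.039,-0.346,0.01],[-0.039,-0.346,0.01],[-0.039,-0.346,0.01]], rot=[[0,0,0.12],[0,0,0.24],[0,0,0.36],[0,0,0.48],[0,0,0.6],[0,0,0.72],[0,0,0.84],[0,0,0.96],[0,0,1.08],[0,0,1.2],[0,0,1.32],[0,0,1.44],[0,0,1.443],[0,0,1.443],[0,0,1.443],[0,0,1.443]])

```text
time: 43.72
ee_pos: [0.515, -0.3651, 0.1178]
eef_rot: [0.848, 0.53, -0.0, -0.001]
ft_force: [0.1, 1.3, -0.8]
width: 0.0476
grip_force: 20.0
```

```bash
python3 - <<'E'
from h import *
st();m=r.camera_model('wrist');im=r.camera('wrist')
o=r.spot_point('reject_nest0','wrist');print([(round(d['conf'],2),c2w(m,d['at']).round(4).tolist()) for d in o[:3]])
for t in tags(im,m,z=r.read_state()['ee_pos'][2]+.009,mina=100): print(t)
E
```

```text
t 43.72 tcp [0.515, -0.3651, 0.1178] yaw 64.0 z [-0.002, 0.002, -1.0] w 0.0476 gf 20.0 j7 -0.13 F [0.1, 1.3, -0.8]
[(0.57, [0.5136, -0.3695, 0.0024])]
('red', [0.5424, -0.2969], np.float64(64.0), 286)
('red', [0.5553, -0.3028], np.float64(63.9), 280)
('red', [0.5057, -0.3577], np.float64(62.9), 274)
('red', [0.5274, -0.3679], np.float64(64.2), 270)
```

Call:
arm_command(xyz=[[0,-0.001,-0.03],[0,-0.001,-0.06],[0,-0.001,-0.085],[0,-0.001,-0.098],[0,-0.001,-0.104],[0,-0.001,-0.107],[0,-0.001,-0.107],[0,-0.001,-0.107]], rot=[[0,0,0],[0,0,0],[0,0,0],[0,0,0],[0,0,0],[0,0,0],[0,0,0],[0,0,0]])

```text
time: 44.48
ee_pos: [0.5164, -0.3673, 0.014]
eef_rot: [0.848, 0.53, 0.0, 0.001]
ft_force: [0.3, 0.1, 0.5]
width: 0.048
grip_force: 20.0
```

Call:
arm_command(xyz=[[0,0,0],[0,0,0],[0,0,0],[0,0,0],[0,0,0],[0,0,0.015],[0,0,0.045],[0,0,0.08],[0,0,0.11],[0,0,0.13],[0,0,0.13]], rot=[[0,0,0],[0,0,0],[0,0,0],[0,0,0],[0,0,0],[0,0,0],[0,0,0],[0,0,0],[0,0,0],[0,0,0],[0,0,0]], grip=1)

```text
time: 45.4
ee_pos: [0.5179, -0.3679, 0.1491]
eef_rot: [0.848, 0.53, 0.002, 0.004]
ft_force: [0.1, -0.2, 0.1]
width: 0.0867
grip_force: 0.0
```

```bash
python3 - <<'E'
from h import *
st();m=r.camera_model('wrist');im=r.camera('wrist')
for t in tags(im,m,mina=30): print(t)
im=r.camera('top');m=r.camera_model('top')
for t in tags(im,m,z=.018): print(t)
E
```

```text
t 45.4 tcp [0.5179, -0.3679, 0.1491] yaw 64.1 z [0.007, -0.005, -1.0] w 0.0867 gf 0.0 j7 -0.12 F [0.1, -0.2, 0.1]
('red', [0.5611, -0.304], np.float64(64.4), 233)
('red', [0.539, -0.2934], np.float64(64.7), 207)
('red', [0.5021, -0.369], np.float64(64.7), 191)
('red', [0.5236, -0.3805], np.float64(63.5), 193)
('red', [0.5628, -0.3017], np.float64(64.1), 11)
('red', [0.5404, -0.2934], np.float64(62.2), 11)
('red', [0.4438, -0.0188], np.float64(178.1), 17)
('red', [0.4421, -0.0447], np.float64(175.1), 15)
('red', [0.3525, 0.0338], np.float64(133.4), 27)
('red', [0.3562, 0.1777], np.float64(96.5), 12)
('red', [0.3466, -0.1047], np.float64(138.3), 29)
('green', [0.6765, 0.8879], np.float64(14.1), 29)
```

Call:
arm_command(xyz=[[-0.006,0.028,0],[-0.012,0.056,0],[-0.018,0.084,0],[-0.024,0.112,0],[-0.03,0.14,0],[-0.036,0.168,0],[-0.042,0.196,-0.01],[-0.048,0.224,-0.02],[-0.054,0.252,-0.03],[-0.06,0.28,-0.03],[-0.066,0.308,-0.03],[-0.071,0.333,-0.03],[-0.071,0.333,-0.03],[-0.071,0.333,-0.03],[-0.071,0.333,-0.03]], rot=[[0,0,-0.1],[0,0,-0.2],[0,0,-0.3],[0,0,-0.4],[0,0,-0.5],[0,0,-0.6],[0,0,-0.7],[0,0,-0.8],[0,0,-0.9],[0,0,-1.0],[0,0,-1.1],[0,0,-1.178],[0,0,-1.178],[0,0,-1.178],[0,0,-1.178]])

```text
time: 46.75
ee_pos: [0.4441, -0.0346, 0.1122]
eef_rot: [1.0, -0.03, -0.0, 0.0]
ft_force: [-0.6, 0.3, -0.1]
width: 0.0872
grip_force: 0.0
```

```bash
python3 - <<'E'
from h import *
st();m=r.camera_model('wrist');im=r.camera('wrist')
for t in tags(im,m,mina=30): print(t)
E
```

```text
t 46.75 tcp [0.4441, -0.0346, 0.1122] yaw -3.4 z [-0.001, -0.0, -1.0] w 0.0872 gf 0.0 j7 -1.71 F [-0.6, 0.3, -0.1]
('red', [0.4392, -0.0207], np.float64(176.4), 256)
('red', [0.4382, -0.0469], np.float64(176.8), 259)
('red', [0.3487, 0.0324], np.float64(132.9), 247)
('red', [0.341, -0.1058], np.float64(137.4), 185)
```

Call:
arm_command(xyz=[[0,0,-0.04],[0,0,-0.075],[0,0,-0.103],[0,0,-0.103],[0,0,-0.103]], rot=[[0,0,0],[0,0,0],[0,0,0],[0,0,0],[0,0,0]])

```text
time: 47.22
ee_pos: [0.4435, -0.0343, 0.0089]
eef_rot: [1.0, -0.03, -0.002, -0.001]
ft_force: [0.7, 0.2, 0.8]
width: 0.0868
grip_force: 0.0
```

Call:
arm_command(xyz=[[0,0,0],[0,0,0],[0,0,0],[0,0,0],[0,0,0],[0,0,0],[0,0,0],[0,0,0],[0,0,0],[0,0,0],[0,0,0],[0,0,0.02],[0,0,0.05],[0,0,0.08],[0,0,0.1],[0,0,0.1],[0,0,0.1]], rot=[[0,0,0],[0,0,0],[0,0,0],[0,0,0],[0,0,0],[0,0,0],[0,0,0],[0,0,0],[0,0,0],[0,0,0],[0,0,0],[0,0,0],[0,0,0],[0,0,0],[0,0,0],[0,0,0],[0,0,0]], grip=0, squeeze=20)

```text
time: 48.63
ee_pos: [0.445, -0.0343, 0.1101]
eef_rot: [1.0, -0.03, 0.001, 0.001]
ft_force: [-0.0, -0.4, -1.3]
width: 0.0475
grip_force: 20.0
```

```bash
python3 - <<'E'
from h import *
st();m=r.camera_model('wrist');im=r.camera('wrist')
for t in tags(im,m,z=r.read_state()['ee_pos'][2]+.009,mina=30): print(t)
im=r.camera('top');m=r.camera_model('top')
for t in tags(im,m,z=.018): print(t)
E
```

```text
t 48.63 tcp [0.445, -0.0343, 0.1101] yaw -3.5 z [0.002, -0.001, -1.0] w 0.0475 gf 20.0 j7 -1.72 F [-0.0, -0.4, -1.3]
('red', [0.4489, -0.0238], np.float64(176.3), 302)
('red', [0.4475, -0.048], np.float64(177.2), 304)
('red', [0.4218, -0.0222], np.float64(85.8), 36)
('red', [0.4168, 0.0969], np.float64(101.6), 43)
('red', [0.5633, -0.3017], np.float64(64.3), 9)
('red', [0.5414, -0.2929], np.float64(63.2), 8)
('red', [0.5264, -0.3786], np.float64(62.9), 10)
('red', [0.5045, -0.3668], np.float64(64.4), 9)
('red', [0.3525, 0.0338], np.float64(133.4), 27)
('red', [0.3562, 0.1777], np.float64(96.5), 12)
('green', [0.6773, 0.8888], np.float64(9.6), 29)
```

Call:
arm_command(xyz=[[0.003,-0.031,0.01],[0.006,-0.062,0.01],[0.009,-0.093,0.01],[0.012,-0.124,0.01],[0.015,-0.155,0.01],[0.018,-0.186,0.01],[0.021,-0.217,0.01],[0.024,-0.248,0.01],[0.027,-0.279,0.01],[0.03,-0.31,0.01],[0.033,-0.341,0.01],[0.033,-0.372,0.01],[0.033,-0.409,0.01],[0.033,-0.409,0.01],[0.033,-0.409,0.01],[0.033,-0.409,0.01]], rot=[[0,0,0.1],[0,0,0.2],[0,0,0.3],[0,0,0.4],[0,0,0.5],[0,0,0.6],[0,0,0.7],[0,0,0.8],[0,0,0.9],[0,0,1.0],[0,0,1.1],[0,0,1.178],[0,0,1.178],[0,0,1.178],[0,0,1.178],[0,0,1.178]])

```text
time: 50.07
ee_pos: [0.4772, -0.4419, 0.1176]
eef_rot: [0.848, 0.53, 0.0, -0.002]
ft_force: [0.1, 0.9, -0.1]
width: 0.0471
grip_force: 20.0
```

```bash
python3 - <<'E'
from h import *
st();m=r.camera_model('wrist');im=r.camera('wrist')
o=r.spot_point('reject_nest0','wrist');print([(round(d['conf'],2),c2w(m,d['at']).round(4).tolist()) for d in o[:3]])
for t in tags(im,m,z=r.read_state()['ee_pos'][2]+.009,mina=100): print(t)
E
```

```text
t 50.07 tcp [0.4772, -0.4419, 0.1176] yaw 64.1 z [-0.001, 0.003, -1.0] w 0.0471 gf 20.0 j7 0.01 F [0.1, 0.9, -0.1]
[(0.94, [0.4752, -0.4454, 0.0031])]
('red', [0.5244, -0.3337], np.float64(64.1), 160)
('red', [0.5371, -0.3398], np.float64(64.4), 158)
('red', [0.5051, -0.3731], np.float64(63.6), 258)
('red', [0.5179, -0.3794], np.float64(64.4), 296)
('red', [0.4682, -0.434], np.float64(63.7), 292)
('red', [0.4899, -0.4442], np.float64(64.1), 289)
```

Call:
arm_command(xyz=[[-0.001,-0.001,-0.03],[-0.001,-0.001,-0.06],[-0.001,-0.001,-0.085],[-0.001,-0.001,-0.098],[-0.001,-0.001,-0.104],[-0.001,-0.001,-0.107],[-0.001,-0.001,-0.107],[-0.001,-0.001,-0.107]], rot=[[0,0,0],[0,0,0],[0,0,0],[0,0,0],[0,0,0],[0,0,0],[0,0,0],[0,0,0]])

```text
time: 50.83
ee_pos: [0.4773, -0.4444, 0.0141]
eef_rot: [0.848, 0.53, 0.0, 0.001]
ft_force: [-0.7, 0.4, -1.0]
width: 0.0479
grip_force: 20.0
```

Call:
arm_command(xyz=[[0,0,0],[0,0,0],[0,0,0],[0,0,0],[0,0,0],[0,0,0.015],[0,0,0.045],[0,0,0.08],[0,0,0.12],[0,0,0.16],[0,0,0.2],[0,0,0.22],[0,0,0.22],[0,0,0.22]], rot=[[0,0,0],[0,0,0],[0,0,0],[0,0,0],[0,0,0],[0,0,0],[0,0,0],[0,0,0],[0,0,0],[0,0,0],[0,0,0],[0,0,0],[0,0,0],[0,0,0]], grip=1)

```text
time: 52.0
ee_pos: [0.477, -0.4441, 0.2349]
eef_rot: [0.848, 0.53, 0.0, 0.002]
ft_force: [-0.5, 0.1, -0.7]
width: 0.0868
grip_force: 0.0
```

```bash
python3 - <<'E'
from h import *
st();m=r.camera_model('wrist');im=r.camera('wrist')
for t in tags(im,m,mina=30): print(t)
cv2.imwrite('pics/w10.png',cv2.resize(im[:,:,::-1],(800,600)))
im=r.camera('top');cv2.imwrite('pics/t10.png',cv2.resize(im[:,:,::-1],(800,600)))
E
```

```text
t 52.0 tcp [0.477, -0.4441, 0.2349] yaw 64.1 z [0.002, -0.002, -1.0] w 0.0868 gf 0.0 j7 0.05 F [-0.5, 0.1, -0.7]
('red', [0.5393, -0.293], np.float64(64.3), 141)
('red', [0.5606, -0.3037], np.float64(64.4), 129)
('red', [0.5022, -0.3689], np.float64(63.7), 120)
('red', [0.5237, -0.3803], np.float64(63.2), 136)
('red', [0.4633, -0.4457], np.float64(64.7), 124)
('red', [0.4854, -0.4556], np.float64(64.0), 106)
```

View pics/w10.png

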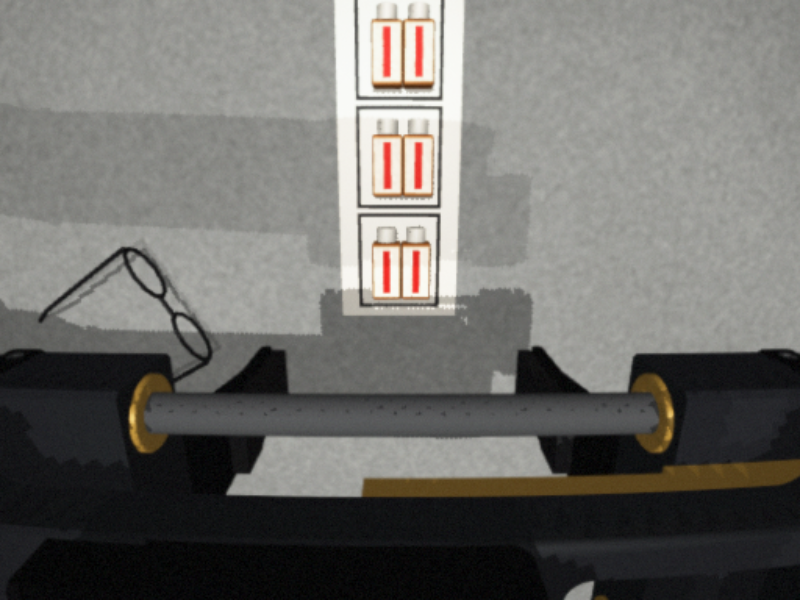

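View pics/t10.png

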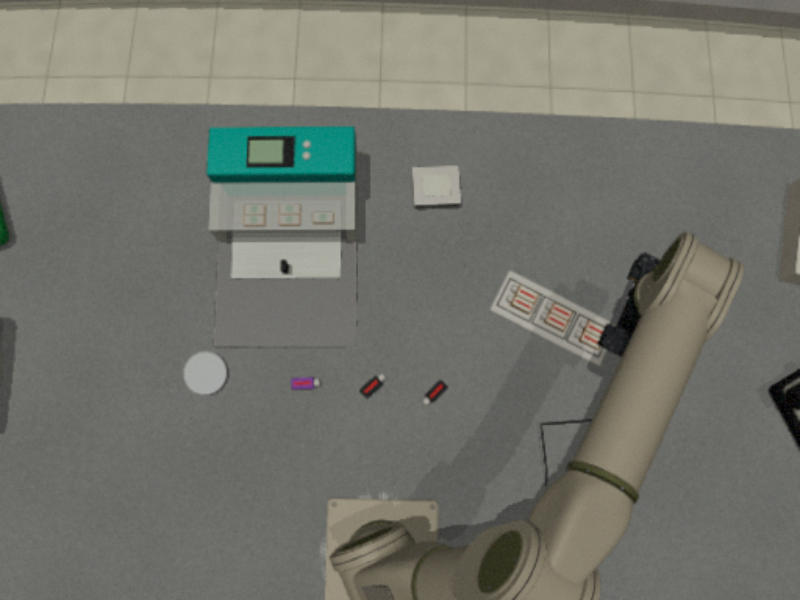

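All three red pairs sit inside their outlines, at (405,50), (403,162) and (402,265). The passed vials show under the hood at (255,215), (290,215) and (323,216). The handle is back at (284,267), and the dish, slide box and spectacles have not moved. Handing in.

```bash
python3 -c "
from bench import r
print(r.close_job())"
```

```text
the job is handed in; nothing more can be done
None
```

The job is handed in: the two passed pairs and the single passed vial are in the carriage nests with the carriage pushed home, the three reject pairs are in the mat's places, and the bystanders were left where they were; no verdict was returned.

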